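# Feel out the slack in a worn vise screw and park the bar in the middle of it

## Task

A glued gilt corner is setting between the jaws of the green bench vise, whose worn screw lets the bar turn freely some way before it bites. Standing at the handle, rock the bar gently clockwise just until you feel it bite, then back anticlockwise just until it bites, without forcing the screw either way, and then leave the bar in the middle of that slack and let go, so that a knock on it neither squeezes nor frees the corner. Leave the corner, the jaw and the other things on the bench as they are.

Things in the scene. Friction and masses are not known exactly. Their poses are not given: they have to be found in the camera images.
- vise: Small bench vise bolted down, green enamel, 90 mm wide jaws with cork faces, jaw tops 165 mm above the bench. Origin: on the bench under the middle of the jaw gap. x runs along the screw from the handle end to the rear anvil: the handle is on the -x side, and a person at the handle looks along +x, with y to the left; z up.
- jaw_top (a point): Middle of the top of the moving (handle-side) jaw, 165 mm above the bench. It stays put unless the screw is driven round. This jaw's front face lies 56 mm to the handle side of the vise's origin, the end of the screw head 107 mm.
- screw_axis (a point): Point on the screw's axis where the bar passes through the steel screw head (33 mm diameter): 90 mm to the handle side of the vise's origin, 95 mm above the bench. Axes as the vise's; it does not turn with the screw.
- thrust_collar (a point): Middle of the screw's thrust collar, hidden inside the moving jaw, on the axis; its frame turns with the bar. As the bar turns in the slack the screw creeps along its nut (4 mm a turn), so the collar crosses its groove and bites at either face: 0.25 to 0.46 mm in all, far too little to see or measure. Mid-groove is the middle of the slack.
- thrust_groove (a point): Middle of the groove for that collar, in the moving jaw, hidden, on the screw's axis, 45 mm to the handle side of the vise's origin. Axes as the vise's.
- knob_up (a point): Centre of the upper ball (20 mm diameter) of the 8 mm steel bar pinned at its middle in the screw head; it swings about the screw's axis, ball centres 72 mm from the axis. Starts within 30 degrees of upright, balanced, stays where left; clear room round the upper half. Upper ball towards the vise's -y (right, for a person at the handle) = clockwise = closing.
- knob_low (a point): Centre of the lower ball (20 mm diameter), opposite the upper one, 23 mm above the bench when upright. Within the slack only light grease drag is felt (about 0.6 N at a ball). The slack is 23 to 41 degrees wide in all, different each time, up to 40 degrees from upright; nothing marks it. Under a ball the rod leans with the bar: fingers reaching far below the ball can foul it.
- screw_head (a joint): Springy give of the screw once the bar bites, rad: 0 with nothing bearing on it, positive when the bar bears clockwise (closing), negative anticlockwise. Stiffness 10 N m per rad both ways: 1 N at a ball gives 0.0072 rad. A clear, gentle bite is 3 to 6 N at the ball; over 12 N is forcing it. Squeezing the ball hard adds drag of its own.
- corner_set: Gilt resin corner sample (L shape, legs 75 mm long, 28 mm wide, 18 mm thick) standing loose between the cork faces on the vise's slide, 118 mm above the bench, its upright leg reaching 193 mm. Origin: middle of its underside. To be left alone.
- corner_b: Gilt corner sample of the same size lying flat on the bench, 18 mm high. Origin: middle of the underside of its 75 mm square outline. Bystander.
- corner_c: Third gilt corner sample, like corner_b. Bystander.
- mitre_square: Aluminium mitre square lying flat on the bench: 150 mm stock, 16 mm high, with a 150 mm blade at 45 degrees. Origin: under the middle of the tool, stock along x. Bystander.
- mallet: Wooden mallet lying on the bench: pale ash head 68 x 115 x 60 mm, handle 25 mm thick, 300 mm long with the head. Origin: under the handle, 100 mm from the middle of the head, which lies towards +x. Bystander.
There are look-alikes about, which are no part of the job. Of the things that look like the vise, the larger one is meant.

How it is judged:
On the way, in this order (a step that is already met when the one before it is completed fails the run):
1. the bar bears against the closing (clockwise) end of its slack: at least 0.1 N m, 1.4 N at a ball end (value of joint screw_head above 0.01 rad), for 0.05 s.
2. then it bears as much against the opening (anticlockwise) end (value of joint screw_head below -0.01 rad), for 0.05 s.
At the end, for the whole second after the job is handed in: The bar is at rest, released, within 5 degrees (0.09 rad, 6.5 mm at the ball, 0.057 mm of collar travel) of the middle of its slack and bearing on neither end of it; the jaw has not shifted (1 mm) and the corner still stands between the jaws where it was (4 mm) (x of thrust_collar in the frame of thrust_groove between -5.72958e-05 and 5.72958e-05 m and value of joint screw_head between -0.012 and 0.012 rad and velocity of joint screw_head between -0.05 and 0.05 rad/s and distance of jaw_top from where it was at the start of the episode below 0.001 m and distance of corner_set from where it was at the start of the episode below 0.004 m); the robot touches nothing.
It fails at once if the screw is forced: more than 0.9 N m (12.5 N at a ball end) beyond the bite, either way (value of joint screw_head above 0.09 rad or value of joint screw_head below -0.09 rad).
It fails at once if the moving jaw is shifted by more than 1 mm (distance of jaw_top from where it was at the start of the episode above 0.001 m).
It fails at once if the corner in the vise is shifted by more than 4 mm (distance of corner_set from where it was at the start of the episode above 0.004 m).
It fails at once if another corner sample, the mitre square or the mallet is moved by more than 12 mm (distance of any of corner_b, corner_c, mitre_square, mallet from where it was at the start of the episode above 0.012 m).
It also fails if it takes over 61 s, if anything falls off the work surface, if the arm or the gripper's body presses on something with over 40 N, if the wrist force passes 120 N, or if a joint passes its speed limit or range.

## Robot

A 6-joint arm with a two-finger parallel gripper is mounted at the origin on the work surface. World frame = base frame: x ahead of the robot, y to its left, z up, the work surface at z = 0. Lengths are in m, angles in rad, forces in N, time in s.
With the tool pointing down it reaches from about 0.375 to 0.9 m from the base axis. Payload 3.1 kg.
Tool frame: the origin (TCP) lies at the very end of the fingers, on their centre line; the grasp point (between the pads) lies 19 mm behind it (hold_point_z is the distance from the TCP to the grasp point, in m); z points along the fingers, x is the direction in which the jaws open and shut, and the axes are right-handed (so a half turn about z gives the same grasp; the last joint's range is limited). The gripper opens to 87 mm and grips with 3 to 60 N. Pads are 19 mm wide; open, the fingers measure 117 mm over their backs; the gripper's body (75 mm by 190 mm) begins 51 mm behind the grasp point.
Start: joints at [-1.446, 0.527, 1.433, -0, 1.181, -0.178], TCP at [0.187, -0.596, 0.223] pointing down, gripper open.
Joint ranges: [-3.08, 3.08], [-0.75, 2.2], [0.22, 2.44], [-1.43, 4.57], [0, 2.65], [-2.85, 2.85]. Speed limits (rad/s): [2.79, 2.79, 3.14, 3.14, 3.14, 3.14].

## Interface

Orientations are given as a unit quaternion [x, y, z, w].
In Python, from rig import * gives the robot as it stands.
- The arm moves only by the tool carry_out, never from a script. Its argument "deltas" is a list of rows, each a list of 7 numbers: the closure, from -1 (fully open) to 1 (shut), then the shift along the tool's x, y, z in units of 25 mm (1.0 is 25 mm), then the turn, a rotation vector about the tool's x, y, z in degrees. In form: [[jaw, x, y, z, rx, ry, rz], ...]. A call has 1 to 8 rows; each row is the pose to reach, as a shift and turn from the pose commanded when the call began, along the tool's axes at that moment; what a row does not reach only later rows make up. A row lasts 1/10 s, in which the tool goes at most 50 mm and 8.59 degrees, less where a joint would pass 70% of its speed; a pose out of reach is approached as far as the arm can. A call with a gripper value outside its range is refused whole. The fingers move at their own pace and stop on an object; "force" is the grip in N (left out, the last holds). Time passes only in rows, so rows that repeat a pose let the fingers close. It gives the time, the measured TCP pose, the force and the opening at its end, in the units of the state.
- get_obs(): the state, without advancing time (a new reading comes with each control period).
- camera(name): name is "scene" or "top" or "wrist"; returns (picture, depth): 400x640x3 uint8, red, green, blue; 400x640 float32, m along the optical axis (not along the pixel's ray), 0 where there is no reading.
- camera_info(name): a dict with "mtx" (3x3 intrinsics, pixels), "origin" and "rotation" of the camera in the world. Camera axes: x right, y down, z forward; pixel columns grow to the right and rows downward; lengths in m; the calibration is good to about 2 mm. A picture is of the moment at which its call begins: read the wrist's pose just before it. camera_info takes no time and is no camera call; for the wrist camera it gives the pose at the moment of the call.
- hand_in(): hands the job in, once; it reports no verdict.
Trained networks look in the newest picture that a camera, given by its name, has taken for a name from the list of things; names that differ only in an ending like _2 or _b are one class to them, and where a whole thing is asked for, a point or a joint stands for the part that bears it (a point fixed in the world has none). Each returns a list of dicts, best first, with "score" (0 to 1); they miss things now and then, are a little off and sometimes report something else, mostly with a low value. They report only what shows in the picture. A call takes as long as a camera call. They do not tell look-alikes from the thing itself.
- spot_in(camera, target): "pixel" ([row, column] in pixels, amid what is visible of it).
The state is a dict: "time": time; "q": joint angles; "joint_velocities": joint speeds; "joint_torque": joint torques, N m; "position": TCP position; "tool_rot": TCP orientation; "ft_force": force on the tool from outside, world axes, zero at the start; "moment": the same for the moment, N m; "grip_width": finger opening in m.
Only numpy, scipy, OpenCV 4.12 (cv2) and the standard library are available. Lean on these libraries where they do the work, as an engineer would, in place of code of your own. Each camera call takes 0.05 s, during which the arm holds its last target.

## Working session

There is one attempt and no reset: what is moved stays moved. The work goes in short steps, Python scripts to look and compute and a tool call to move; the robot and the scene stay as the last step left them, time stands still between calls to the robot, and variables do not carry over. Pictures are saved under pics/ and viewed, and the job is handed in when it is done.

Besides the shell and the picture viewer there is one more tool, called after "Emit:" as name(argument=value, ...), one argument or row to a line, values as JSON. carry_out: Moves the arm, as the interface text tells. Its arguments: {"type":"object","properties":{"deltas":{"type":"array"},"force":{"type":"number"}},"required":["deltas"]}

```bash
ls -la; mkdir -p pics; python3 - <<'E'
from rig import *
import cv2
o=get_obs()
for k,v in o.items(): print(k,v)
for n in ("scene","top"):
    im,d=camera(n); cv2.imwrite(f"pics/{n}0.png",im[:,:,::-1]); i=camera_info(n); print(n,i)
    for t in ("vise","knob_up","knob_low"):
        print(t,[(x['pixel'],round(x['score'],2)) for x in spot_in(n,t)])
E
```

```text
total 12
drwxr-xr-x  3 agent agent 4096 Dec  7 16:10 .
drwxr-xr-x 23 root  root  4096 Dec  7 16:10 ..
drwxr-xr-x  2 agent agent 4096 Dec  7 16:10 pics
time 0.0
q [-1.44549290e+00  5.28467713e-01  1.43388935e+00 -3.40947981e-05
  1.18139052e+00 -1.78518433e-01]
joint_velocities [ 0.00062312  0.00168702  0.00040965  0.00051033  0.00043513 -0.00034986]
joint_torque [ 4.59948969e-04 -4.40047181e+01 -1.76592779e+01  6.34660106e-02
  5.83301182e-02 -1.61923131e-04]
position [ 0.18689624 -0.59563993  0.2215748 ]
tool_rot [ 8.05971486e-01 -5.91953378e-01 -7.52783707e-04 -7.71036549e-04]
ft_force [ 0.35947526  1.12276493 -0.21968611]
moment [-0.00327013 -0.03961228  0.01129213]
grip_width 0.08695283097218022
scene {'mtx': array([[371.95973863,   0.        , 317.68786406],
       [  0.        , 371.95973863, 201.12404445],
       [  0.        ,   0.        ,   1.        ]]), 'origin': array([ 1.4293114 , -0.12957111,  0.74163703]), 'rotation': array([ 0.68198109,  0.5745836 , -0.29467503, -0.34339789])}
vise [([207.8, 336.3], 0.84), ([223.2, 247.7], 0.84)]
knob_up [([181.5, 309.1], 0.62)]
knob_low []
top {'mtx': array([[447.45077136,   0.        , 325.15007353],
       [  0.        , 447.45077136, 193.72277322],
       [  0.        ,   0.        ,   1.        ]]), 'origin': array([4.98119872e-01, 3.29673878e-04, 1.33737566e+00]), 'rotation': array([ 0.70700959, -0.70562505,  0.0364485 , -0.03003714])}
vise [([196.9, 297.7], 0.82)]
knob_up [([221.4, 322.3], 0.54), ([197.9, 298.8], 0.44), ([226.6, 403.4], 0.4), ([236.1, 269.1], 0.33)]
knob_low [([207.1, 483.3], 0.51), ([224.8, 401.9], 0.44), ([219.9, 327.1], 0.43)]
```

View pics/scene0.png

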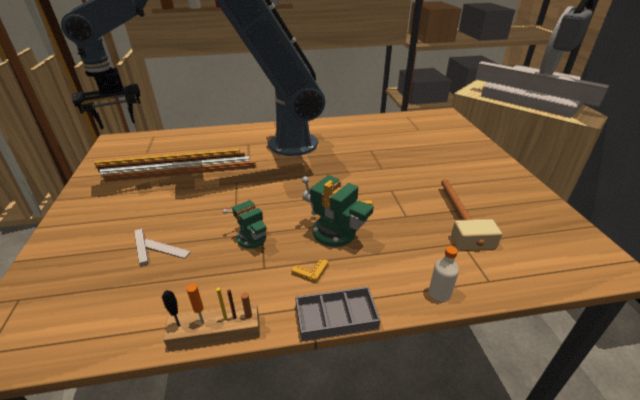

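View pics/top0.png

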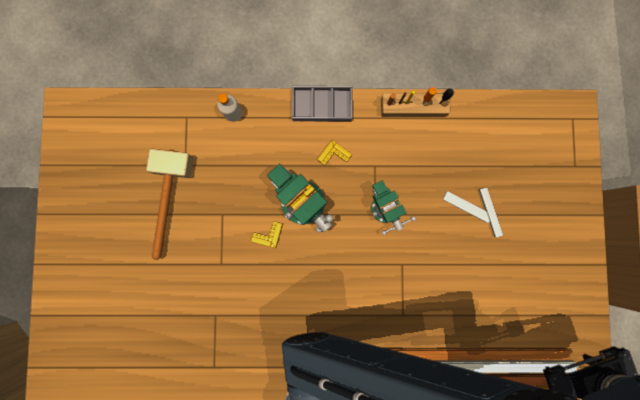

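Two green vises show. The larger is at scene (208,336) and top (197,298). The smaller look-alike is at scene (223,248) and top (205,388), with its own bar at top (226,403). I'm choosing the larger one and will check it in a close crop.

```bash
cat > h.py <<'E'
from rig import *
import numpy as np, cv2
from scipy.spatial.transform import Rotation as R
def cam(n):
    i=camera_info(n); im,d=camera(n); return im,d,i
def rot(i):
    r=np.array(i['rotation']); return R.from_quat(r).as_matrix() if r.size==4 else r
def cloud(d,i):
    K=i['mtx']; v,u=np.mgrid[0:400,0:640]
    p=np.stack([(u-K[0,2])*d/K[0,0],(v-K[1,2])*d/K[1,1],d],-1)
    return p@rot(i).T+i['origin']
def proj(P,i):
    c=(np.atleast_2d(P)-i['origin'])@rot(i); K=i['mtx']
    return np.stack([c[:,1]/c[:,2]*K[1,1]+K[1,2],c[:,0]/c[:,2]*K[0,0]+K[0,2]],-1)
E
python3 - <<'E'
from h import *
im,d,i=cam("top"); P=cloud(d,i); np.save("top_P.npy",P)
c1=cv2.resize(im[150:250,250:350],(400,400),interpolation=cv2.INTER_CUBIC)
im2,d2,i2=cam("scene"); P2=cloud(d2,i2); np.save("scene_P.npy",P2)
c2=cv2.resize(im2[160:260,280:380],(400,400),interpolation=cv2.INTER_CUBIC)
cv2.imwrite("pics/crop0.png",np.hstack([c1,c2])[:,:,::-1])
np.set_printoptions(precision=3,suppress=True)
print(P[300,100],P[197,298])
for r,c in [(221,322),(216,330),(226,318),(221,328),(175,278),(200,300)]: print(r,c,P[r,c])
for r,c in [(181,306),(181,309),(190,308),(197,308)]: print(r,c,P2[r,c])
E
```

```text
[0.311 0.644 0.003] [0.604 0.063 0.123]
221 322 [ 0.539 -0.002  0.111]
216 330 [ 0.55  -0.023  0.171]
226 318 [0.527 0.009 0.031]
221 328 [ 0.537 -0.018  0.167]
175 278 [0.662 0.117 0.135]
200 300 [0.594 0.057 0.146]
181 306 [ 0.554 -0.02   0.167]
181 309 [ 0.299  0.023 -0.001]
190 308 [ 0.541 -0.013  0.127]
197 308 [ 0.544 -0.014  0.104]
```

View pics/crop0.png

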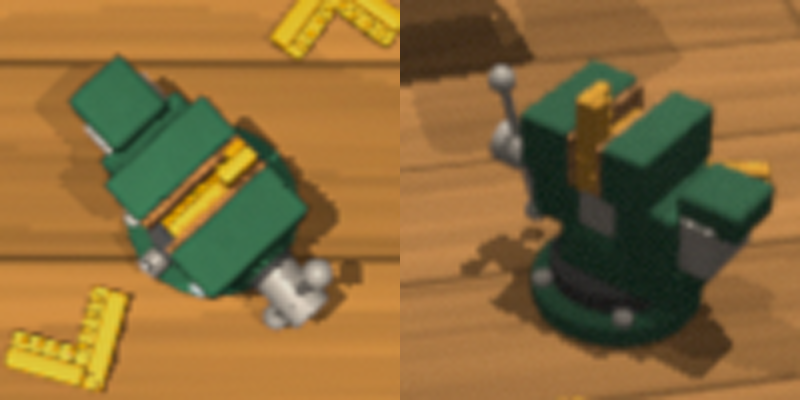

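```bash
python3 - <<'E'
from h import *
np.set_printoptions(precision=4,suppress=True)
P=np.load("top_P.npy"); S=np.load("scene_P.npy")
sub=P[150:250,250:345].reshape(-1,3)
m=(abs(sub[:,2]-0.165)<0.006)
q=sub[m]; print(m.sum(), q.mean(0))
# jaw tops
q=q[(q[:,1]>-0.01)|(q[:,0]>0.56)]
rect=cv2.minAreaRect(q[:,:2].astype(np.float32)); print(rect)
# knob points
for name,C in (("top",P[150:250,250:345]),("scene",S[160:260,280:380])):
    c=C.reshape(-1,3); k=c[(c[:,2]>0.145)&(c[:,0]<0.575)&(c[:,1]<0.01)]
    print(name,len(k)); print(k[np.argsort(k[:,0])][:25])
    z=c[(c[:,2]>0.155)&(c[:,2]<0.175)]
E
```

```text
1075 [0.594  0.0492 0.1638]
((0.5959713459014893, 0.05231603980064392), (0.1054091677069664, 0.08914818614721298), 43.266719818115234)
top 98
[[0.4981 0.0003 1.3374]
 [0.4981 0.0003 1.3374]
 [0.4981 0.0003 1.3374]
 [0.4981 0.0003 1.3374]
 [0.4981 0.0003 1.3374]
 [0.4981 0.0003 1.3374]
 [0.4981 0.0003 1.3374]
 [0.4981 0.0003 1.3374]
 [0.4981 0.0003 1.3374]
 [0.4981 0.0003 1.3374]
 [0.4981 0.0003 1.3374]
 [0.4981 0.0003 1.3374]
 [0.4981 0.0003 1.3374]
 [0.4981 0.0003 1.3374]
 [0.4981 0.0003 1.3374]
 [0.4981 0.0003 1.3374]
 [0.4981 0.0003 1.3374]
 [0.4981 0.0003 1.3374]
 [0.4981 0.0003 1.3374]
 [0.4981 0.0003 1.3374]
 [0.4981 0.0003 1.3374]
 [0.4981 0.0003 1.3374]
 [0.4981 0.0003 1.3374]
 [0.4981 0.0003 1.3374]
 [0.4981 0.0003 1.3374]]
scene 49
[[ 0.54   -0.0264  0.1728]
 [ 0.5423 -0.0217  0.1464]
 [ 0.5429 -0.0297  0.1716]
 [ 0.5439 -0.024   0.1749]
 [ 0.5441 -0.0299  0.169 ]
 [ 0.5441 -0.016   0.1538]
 [ 0.5454 -0.022   0.1519]
 [ 0.5457 -0.0185  0.1754]
 [ 0.5459 -0.0163  0.1515]
 [ 0.5461 -0.0194  0.1452]
 [ 0.5463 -0.0214  0.1761]
 [ 0.5464 -0.0192  0.1522]
 [ 0.5464 -0.0187  0.1725]
 [ 0.5466 -0.0273  0.1736]
 [ 0.547  -0.0194  0.1492]
 [ 0.5474 -0.0132  0.1692]
 [ 0.5482 -0.0246  0.1743]
 [ 0.5482 -0.0161  0.1734]
 [ 0.5485 -0.0162  0.1702]
 [ 0.549  -0.0135  0.1668]
 [ 0.5498 -0.0308  0.166 ]
 [ 0.5499 -0.0165  0.1678]
 [ 0.55   -0.022   0.1752]
 [ 0.5509 -0.0194  0.1721]
 [ 0.5511 -0.025   0.1729]]
```

```bash
cat >> h.py <<'E'
import sys
np.set_printoptions(precision=4,suppress=True)
YAW=np.deg2rad(43.3); O=np.array([0.5985,0.0547,0])
def VR(): # vise axes
    c,s=np.cos(YAW),np.sin(YAW); return np.array([[c,-s,0],[s,c,0],[0,0,1.]])
def v2w(p): return O+VR()@np.asarray(p,float)
def w2v(p): return (np.asarray(p)-O)@VR()
def toolR(th): # tool pointing down, x = vise -y, tilted by bar angle th (cw +) about vise x
    V=VR(); z=-(np.cos(th)*V[:,2]-np.sin(th)*V[:,1]); x=-np.cos(th)*V[:,1]-np.sin(th)*V[:,2]
    return np.stack([x,np.cross(z,x),z],1)
def delta(p,Rt,obs=None):
    o=obs or get_obs(); R0=R.from_quat(o['tool_rot']).as_matrix()
    d=R0.T@(np.asarray(p)-o['position'])/0.025
    rv=np.rad2deg(R.from_matrix(R0.T@Rt).as_rotvec())
    return np.round(np.r_[d,rv],3)
E
python3 - <<'E'
from h import *
o=get_obs(); print(o['time'],o['ft_force'])
print(v2w([-.09,0,.095]),v2w([-.11,-.02,.3]))
print(delta(v2w([-.11,-.02,.30]),toolR(0)))
i=camera_info("wrist"); Rt=R.from_quat(o['tool_rot']).as_matrix()
print("cam in tool",Rt.T@(i['origin']-o['position']),"\n",Rt.T@rot(i))
E
```

```text
0.5 [-0.6498  0.2199 -0.3524]
[ 0.533 -0.007  0.095] [ 0.5322 -0.0353  0.3   ]
[-17.283 -19.888  -3.098  -0.002   0.003 -25.892]
cam in tool [ 0.001  -0.0733 -0.162 ] 
 [[ 1.      0.0014  0.0006]
 [-0.0015  0.9634  0.268 ]
 [-0.0002 -0.268   0.9634]]
```

Emit:
carry_out(
  deltas=[
    [-1,0,0,-2,0,0,0],
    [-1,-1.2,-1.4,-3.1,0,0,-2],
    [-1,-2.5,-2.9,-3.1,0,0,-4],
    [-1,-3.8,-4.4,-3.1,0,0,-6],
    [-1,-5.1,-5.9,-3.1,0,0,-8],
    [-1,-6.4,-7.4,-3.1,0,0,-10],
    [-1,-7.7,-8.9,-3.1,0,0,-12],
    [-1,-9.0,-10.4,-3.1,0,0,-14],
  ],
)

```text
time: 1.3
position: [0.368, -0.3029, 0.3004]
tool_rot: [0.872, -0.489, 0.0, 0.0]
ft_force: [0.6, 0.5, 0.2]
grip_width: 0.0868
```

```bash
python3 - <<'E'
from h import *
print(delta(v2w([-.11,-.02,.30]),toolR(0)))
E
```

```text
[ -5.706 -11.187   0.013  -0.012  -0.052 -11.846]
```

Emit:
carry_out(
  deltas=[
    [-1,-0.7,-1.4,0,0,0,-1.7],
    [-1,-1.4,-2.8,0,0,0,-3.4],
    [-1,-2.1,-4.2,0,0,0,-5],
    [-1,-2.8,-5.6,0,0,0,-6.7],
    [-1,-3.5,-7.0,0,0,0,-8.4],
    [-1,-4.2,-8.4,0,0,0,-10],
    [-1,-5.0,-9.8,0,0,0,-11.8],
    [-1,-5.6,-11.1,0,0,0,-11.8],
  ],
)

```text
time: 2.1
position: [0.5316, -0.0386, 0.3003]
tool_rot: [0.918, -0.397, 0.0, -0.0]
ft_force: [0.3, -1.5, -0.6]
grip_width: 0.0875
```

```bash
python3 - <<'E'
from h import *
im,d,i=cam("wrist"); P=cloud(d,i); np.savez("w1.npz",P=P,im=im)
o=get_obs(); print(o['time'],o['position'],o['ft_force'],o['joint_velocities'])
cv2.imwrite("pics/w1.png",im[:,:,::-1])
for t in ("knob_up","knob_low","vise"):
    for s in spot_in("wrist",t):
        r,c=np.round(s['pixel']).astype(int); print(t,s['pixel'],round(s['score'],2),P[r,c],w2v(P[r,c]))
E
```

```text
2.15 [ 0.5346 -0.0347  0.3004] [ 2.0673  2.9535 -0.1195] [-0.0668 -0.0238  0.0384 -0.0575 -0.0052 -0.1225]
knob_up [163.9, 311.8] 0.62 [ 0.5442 -0.0169  0.1731] [-0.0886 -0.0149  0.1731]
knob_up [242.7, 382.3] 0.53 [ 0.511  -0.1864  0.0473] [-0.229  -0.1155  0.0473]
knob_low [163.9, 313.8] 0.96 [ 0.5457 -0.0182  0.174 ] [-0.0885 -0.0169  0.174 ]
knob_low [245.1, 383.3] 0.4 [0.5852 0.0108 0.4622] [-0.0398 -0.0229  0.4622]
vise [203.7, 426.8] 0.97 [ 0.5958 -0.1585  0.1111] [-0.1482 -0.1533  0.1111]
vise [80.3, 295.8] 0.82 [0.5907 0.0488 0.1461] [-0.0097  0.0011  0.1461]
```

View pics/w1.png

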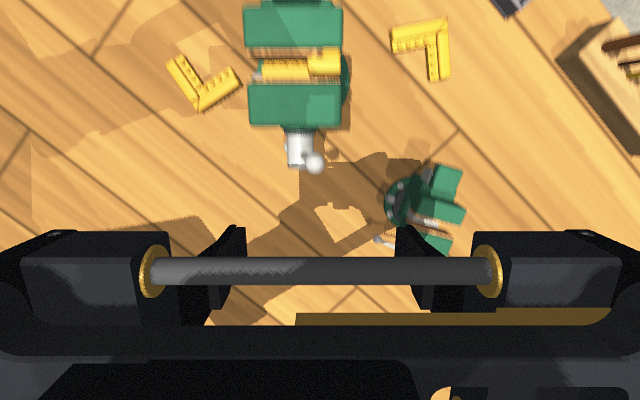

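The wrist picture shows the larger vise at top centre: upper ball at about (160,314), screw head at (150,298), corner between the jaws at (68,300). The small look-alike is at (205,425). The jaw edges are level in the image, so the yaw is right. Next I'll refine the ball.

```bash
python3 - <<'E'
from h import *
im,d,i=cam("wrist"); P=cloud(d,i); o=get_obs(); print(o['time'],o['position'],o['ft_force'])
cv2.imwrite("pics/w2.png",cv2.resize(im[100:200,250:370],(720,600),interpolation=cv2.INTER_CUBIC)[:,:,::-1])
V=w2v(P.reshape(-1,3))
m=(V[:,2]>.158)&(V[:,2]<.19)&(V[:,0]<-.065)&(V[:,0]>-.12)&(abs(V[:,1])<.06)
k=V[m]; print(m.sum(),k.mean(0),k.min(0),k.max(0))
from scipy.optimize import least_squares
s=least_squares(lambda c:np.linalg.norm(k-c,axis=1)-.01,k.mean(0)-[0,0,.006],loss='soft_l1',f_scale=.001); print("ball",s.x,np.rad2deg(np.arctan2(-s.x[1],s.x[2]-.095)),np.hypot(s.x[1],s.x[2]-.095))
# jaw front edge & sides
j=V[(abs(V[:,2]-.165)<.004)&(V[:,0]>-.07)&(V[:,0]<-.02)&(abs(V[:,1])<.08)]
print("jaw",j.min(0),j.max(0),np.percentile(j,[1,99],axis=0)); rect=cv2.minAreaRect(j[:,:2].astype(np.float32)); print(rect)
h=V[(V[:,0]<-.06)&(V[:,0]>-.12)&(V[:,2]>.09)&(V[:,2]<.125)&(abs(V[:,1])<.03)]
print("head",h.min(0),h.max(0),np.median(h,0))
# other things around swept region
g=V[(V[:,0]<-.04)&(V[:,0]>-.15)&(abs(V[:,1])<.16)&(V[:,2]>.05)&(V[:,2]<.2)]
print(np.percentile(g,[1,99],axis=0))
E
```

```text
2.35 [ 0.5308 -0.0407  0.2999] [ 0.5817 -0.4951 -0.0323]
315 [-0.0901 -0.0178  0.1709] [-0.1    -0.0273  0.1622] [-0.0814 -0.0084  0.1752]
ball [-0.0913 -0.0175  0.1643] 14.201109835461258 0.07146946812620826
jaw [-0.0567 -0.0437  0.1611] [-0.02    0.046   0.1673] [[-0.0565 -0.0425  0.1618]
 [-0.0207  0.0444  0.1665]]
((-0.038259126245975494, 0.00119004026055336), (0.03666016459465027, 0.0896727591753006), 0.10557504743337631)
head [-0.1081 -0.0209  0.0967] [-0.06    0.0225  0.1249] [-0.0797  0.0021  0.1098]
[[-0.1484 -0.1582  0.0592]
 [-0.0406  0.0434  0.1738]]
```

View pics/w2.png

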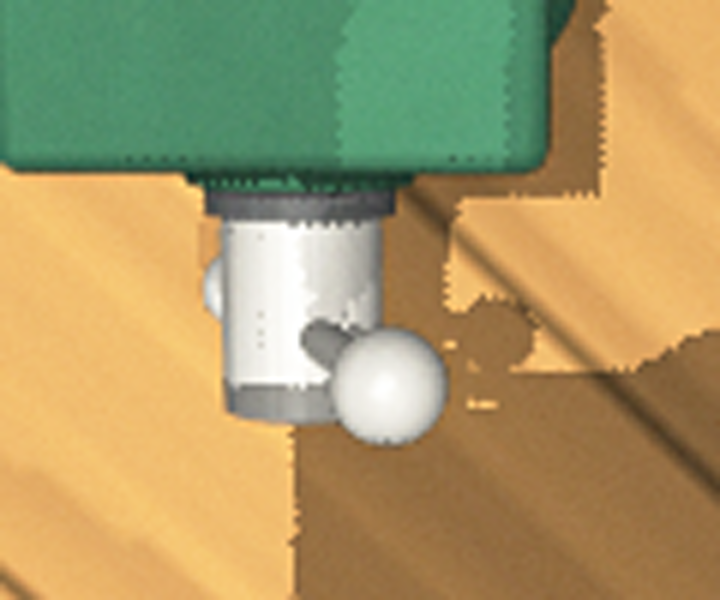

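```bash
sed -i 's/^YAW=.*/YAW=np.deg2rad(43.35); O=np.array([0.5985,0.0547,0])+0.0012*np.array([-.686,.728,0])-0.0007*np.array([.728,.686,0])/' h.py
cat >> h.py <<'E'
def ball(th): return np.array([-.09,-.072*np.sin(th),.095+.072*np.cos(th)])
def pose(thdeg,tilt=None,below=.005,up=0,off=0,dx=-.003):
    th=np.deg2rad(thdeg); tl=th/2 if tilt is None else np.deg2rad(tilt)
    Rt=toolR(tl); p=v2w(ball(th)+[dx,0,0])+Rt[:,2]*(below-up)+Rt[:,0]*off
    return p,Rt
def avg(n=5):
    F=[];M=[];X=[];Q=[]
    for _ in range(n):
        camera("wrist"); o=get_obs(); F.append(o['ft_force']);M.append(o['moment']);X.append(o['position']);Q.append(o['tool_rot'])
    F=np.array(F);Rt=R.from_quat(Q[-1]).as_matrix()
    o=dict(o); o['position']=np.mean(X,0)
    return o,F@VR(),np.array(M)@VR(),np.array(X)
E
python3 - <<'E'
from h import *
o,F,M,X=avg(6); print(o['time']);print(F,F.std(0));print(M);print(X)
print("cam.", delta(*pose(15,up=.05),obs=o))
E
```

```text
2.65
[[-0.7313 -0.1091 -0.9974]
 [ 0.1554 -0.171  -0.3306]
 [-0.428  -0.2345 -0.4358]
 [ 0.1822 -0.0501  0.6189]
 [-0.6756 -0.2482 -0.1427]
 [ 0.091  -0.271   0.4376]] [0.3895 0.0795 0.5429]
[[-0.0293 -0.0238 -0.0156]
 [-0.0496  0.0169  0.0101]
 [-0.0139  0.0312  0.0399]
 [-0.0253 -0.0132  0.0268]
 [-0.032  -0.0561 -0.0384]
 [-0.0802  0.0075 -0.03  ]]
[[ 0.5306 -0.0412  0.3   ]
 [ 0.5306 -0.0414  0.3   ]
 [ 0.5306 -0.0416  0.3001]
 [ 0.5307 -0.0416  0.3001]
 [ 0.5308 -0.0416  0.3001]
 [ 0.5308 -0.0415  0.3001]]
cam. [-0.007 -0.865  3.637 -0.013 -7.502 -0.24 ]
```

Emit:
carry_out(
  deltas=[
    [0.3,0,-0.3,1.2,0,-2.5,-0.1],
    [0.3,0,-0.6,2.4,0,-5,-0.2],
    [0.3,0,-0.87,3.64,0,-7.5,-0.24],
    [0.3,0,-0.87,3.64,0,-7.5,-0.24],
    [0.3,0,-0.87,3.64,0,-7.5,-0.24],
    [0.3,0,-0.87,3.64,0,-7.5,-0.24],
  ],
  force=15,
)

```text
time: 3.25
position: [0.5476, -0.0261, 0.2107]
tool_rot: [0.917, -0.394, -0.058, -0.026]
ft_force: [-0.2, 0.4, -0.1]
grip_width: 0.0468
```

```bash
python3 - <<'E'
from h import *
o,F,M,X=avg(3); print(o['time'],o['grip_width'],F.mean(0),X)
print(delta(*pose(15,up=.05),obs=o)); print(delta(*pose(15),obs=o)); print(w2v(o['position']))
im,d,i=cam("wrist");cv2.imwrite("pics/w3.png",im[:,:,::-1])
E
```

```text
3.4 0.03571672139868115 [0.3132 0.3201 0.2079] [[ 0.5476 -0.026   0.211 ]
 [ 0.5477 -0.0259  0.211 ]
 [ 0.5476 -0.0258  0.2109]]
[-0.006  0.054  0.073 -0.096 -0.179  0.117]
[-0.013  0.058  2.073 -0.096 -0.179  0.117]
[-0.0916 -0.0249  0.211 ]
```

View pics/w3.png

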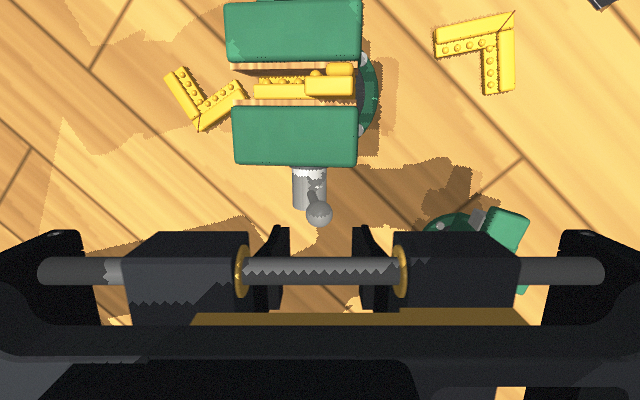

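The ball at (213,319) is centred between the finger tips at columns 282 and 358. I'm descending over it.

Emit:
carry_out(
  deltas=[
    [0.3,0,0.05,0.6,0,0,0],
    [0.3,0,0.06,1.2,0,0,0],
    [0.3,0,0.06,1.7,0,0,0],
    [0.3,0,0.06,2.05,0,0,0],
    [0.3,0,0.06,2.05,0,0,0],
    [0.3,0,0.06,2.05,0,0,0],
  ],
)

```text
time: 4.05
position: [0.5416, -0.0219, 0.1584]
tool_rot: [0.917, -0.394, -0.06, -0.026]
ft_force: [0.5, 0.5, 0.7]
grip_width: 0.0307
```

```bash
python3 - <<'E'
from h import *
o,F,M,X=avg(3); print(o['time'],o['grip_width'],F.mean(0),F)
print(delta(*pose(15),obs=o)); print(w2v(o['position']))
im,d,i=cam("wrist");cv2.imwrite("pics/w4.png",im[:,:,::-1])
im,d,i=cam("scene");cv2.imwrite("pics/s4.png",cv2.resize(im[120:270,240:420],(720,600),interpolation=cv2.INTER_CUBIC)[:,:,::-1])
for th in (18,20,22.5,25,30,35,40): print(th,delta(*pose(th),obs=o))
E
```

```text
4.2 0.030148376046848436 [-0.1194 -0.2914  0.3021] [[ 0.0359 -0.6426 -0.0208]
 [-0.4556  0.4693  0.0791]
 [ 0.0614 -0.701   0.8479]]
[-0.011 -0.004 -0.031 -0.045 -0.073  0.101]
[-0.0931 -0.0182  0.1588]
18 [ 0.133 -0.003 -0.008 -0.043 -1.573  0.101]
20 [ 0.228 -0.003  0.012 -0.042 -2.573  0.101]
22.5 [ 0.345 -0.003  0.042 -0.041 -3.823  0.102]
25 [ 0.462 -0.003  0.077 -0.04  -5.073  0.102]
30 [ 0.689 -0.002  0.162 -0.038 -7.573  0.103]
35 [  0.908  -0.002   0.268  -0.036 -10.073   0.104]
40 [  1.117  -0.001   0.392  -0.033 -12.573   0.105]
```

View pics/w4.png

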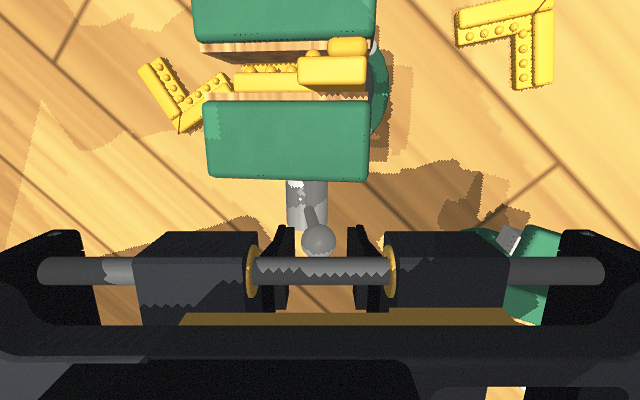

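View pics/s4.png

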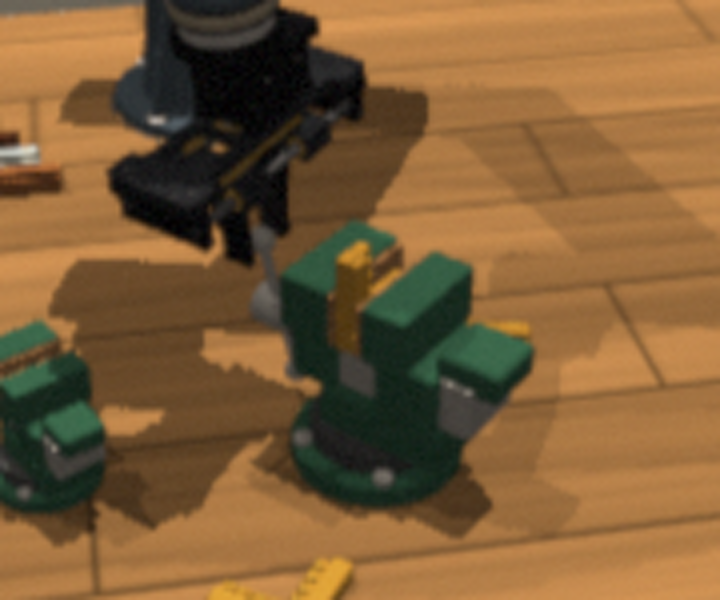

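Emit:
carry_out(
  deltas=[
    [0.4,0,0,0,0,0,0],
    [0.4,0,0,0,0,0,0],
    [0.4,0.12,0,0,0,-1.5,0],
    [0.4,0.12,0,0,0,-1.5,0],
  ],
)

```text
time: 4.7
position: [0.544, -0.0245, 0.1578]
tool_rot: [0.916, -0.394, -0.072, -0.031]
ft_force: [-0.0, 0.0, -0.2]
grip_width: 0.0262
```

```bash
cat > st.py <<'E'
from h import *
ths=[float(a) for a in sys.argv[1:]]
o,F,M,X=avg(3)
p=w2v(o['position']); Rt=R.from_quat(o['tool_rot']).as_matrix(); bc=w2v(o['position']-Rt[:,2]*.005)
ang=np.rad2deg(np.arctan2(-bc[1],bc[2]-.095)); Rv=VR().T@Rt; tilt=np.rad2deg(np.arctan2(-Rv[2,0],-Rv[1,0]))
Ft=F@(-np.array([0,np.cos(np.deg2rad(ang)),np.sin(np.deg2rad(ang))]))  # + = cw push on... force on tool along cw tangent
print("t %.2f w %.4f tool ang %.2f tilt %.2f r %.4f x %.4f | F vise"%(o['time'],o['grip_width'],ang,tilt,np.hypot(bc[1],bc[2]-.095),bc[0]),F.mean(0),"Ftan(cw) %.2f"%Ft.mean(),Ft,"M",M.mean(0))
for t in ths: print(t,delta(*pose(t),obs=o))
E
python3 st.py 20 22
```

```text
t 4.85 w 0.0262 tool ang 17.62 tilt 8.99 r 0.0711 x -0.0934 | F vise [ 0.3688  0.0093 -0.1359] Ftan(cw) 0.03 [ 0.1423  0.4058 -0.4513] M [-0.1155 -0.0033  0.015 ]
20.0 [ 0.12  -0.018 -0.017  0.006 -1.01   0.091]
22.0 [ 0.215 -0.018  0.004  0.007 -2.01   0.091]
```

Emit:
carry_out(
  deltas=[
    [0.4,0.1,0,0,0,-1,0],
    [0.4,0.2,-0.02,0,0,-2,0],
    [0.4,0.2,-0.02,0,0,-2,0],
  ],
)

```text
time: 5.15
position: [0.5479, -0.0279, 0.1569]
tool_rot: [0.914, -0.394, -0.088, -0.038]
ft_force: [0.2, 0.5, 0.2]
grip_width: 0.0263
```

```bash
python3 st.py 22 24 26
```

```text
t 5.30 w 0.0259 tool ang 21.97 tilt 10.99 r 0.0721 x -0.0929 | F vise [ 0.3021 -0.2252  0.3457] Ftan(cw) 0.08 [ 0.3696  0.601  -0.732 ] M [-0.1839  0.0216  0.0131]
22.0 [ 0.001  0.006  0.003 -0.005 -0.01   0.084]
24.0 [ 0.096  0.006  0.024 -0.004 -1.01   0.084]
26.0 [ 0.19   0.006  0.048 -0.004 -2.01   0.084]
```

Emit:
carry_out(
  deltas=[
    [0.4,0.1,0,0.02,0,-1,0],
    [0.4,0.1,0,0.02,0,-1,0],
  ],
)

```text
time: 5.5
position: [0.5492, -0.0294, 0.156]
tool_rot: [0.913, -0.393, -0.096, -0.042]
ft_force: [-0.7, -0.3, 0.2]
grip_width: 0.0259
```

```bash
python3 st.py 26 28
```

```text
t 5.65 w 0.0263 tool ang 23.90 tilt 11.99 r 0.0721 x -0.0929 | F vise [-0.3559 -0.6131  0.1977] Ftan(cw) 0.48 [0.3366 0.5126 0.592 ] M [-0.179  -0.0102  0.0235]
26.0 [ 0.099  0.005  0.026 -0.    -1.01   0.09 ]
28.0 [ 0.193  0.005  0.052  0.001 -2.01   0.09 ]
```

Emit:
carry_out(
  deltas=[
    [0.4,0.1,0,0.02,0,-1,0],
    [0.4,0.1,0,0.02,0,-1,0],
  ],
)

```text
time: 5.85
position: [0.5508, -0.0311, 0.1549]
tool_rot: [0.913, -0.393, -0.104, -0.045]
ft_force: [-0.6, -0.2, -0.4]
grip_width: 0.0263
```

```bash
python3 st.py 28 30
```

```text
t 6.00 w 0.0258 tool ang 26.03 tilt 12.99 r 0.0722 x -0.0929 | F vise [ 0.1319 -0.226  -0.6459] Ftan(cw) 0.49 [ 1.0036 -0.1831  0.6389] M [-0.1659 -0.0174 -0.0059]
28.0 [ 0.091  0.005  0.031  0.    -1.008  0.087]
30.0 [ 0.184  0.005  0.058  0.001 -2.008  0.087]
```

Emit:
carry_out(
  deltas=[
    [0.4,0.1,0,0.03,0,-1,0],
    [0.4,0.1,0,0.03,0,-1,0],
  ],
)

```text
time: 6.2
position: [0.5524, -0.0327, 0.1536]
tool_rot: [0.912, -0.392, -0.112, -0.048]
ft_force: [-0.6, 0.7, 0.2]
grip_width: 0.0262
```

```bash
python3 st.py 30 32; python3 - <<'E'
from h import *
im,d,i=cam("wrist");cv2.imwrite("pics/w5.png",cv2.resize(im[150:350,200:440],(720,600))[:,:,::-1])
E
```

```text
t 6.35 w 0.0260 tool ang 28.17 tilt 13.99 r 0.0720 x -0.0929 | F vise [ 0.0768  0.4703 -0.0579] Ftan(cw) -0.39 [-0.7971 -0.1612 -0.2034] M [-0.1731 -0.0417  0.0154]
30.0 [ 0.085  0.004  0.025  0.007 -1.006  0.09 ]
32.0 [ 0.178  0.004  0.054  0.008 -2.006  0.09 ]
```

View pics/w5.png

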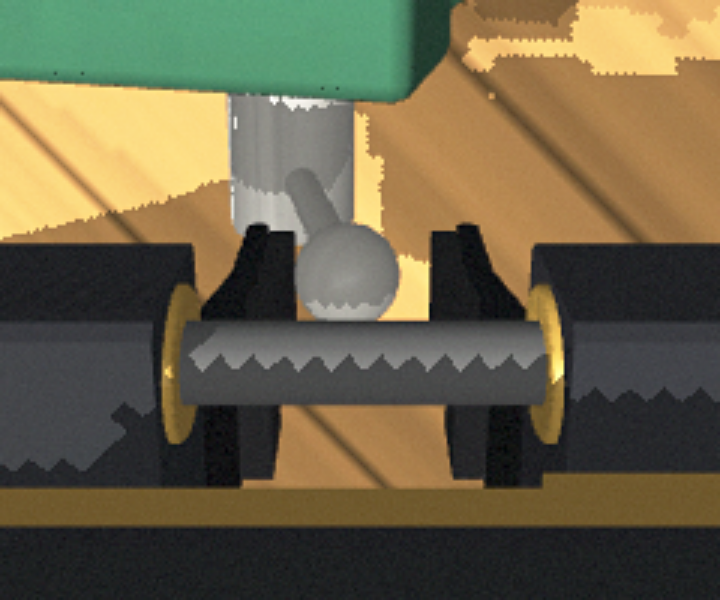

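The ball at (275,347) in this crop rests on the left finger and follows it. No bite yet.

Emit:
carry_out(
  deltas=[
    [0.4,0.09,0,0.03,0,-1,0],
    [0.4,0.09,0,0.03,0,-1,0],
  ],
)

```text
time: 6.6
position: [0.5537, -0.0342, 0.1523]
tool_rot: [0.911, -0.392, -0.12, -0.052]
ft_force: [-0.6, -0.5, 0.5]
grip_width: 0.0263
```

```bash
python3 st.py 32 34
```

```text
t 6.75 w 0.0263 tool ang 30.10 tilt 15.00 r 0.0719 x -0.0929 | F vise [-0.315  -0.0858  0.4755] Ftan(cw) -0.16 [-0.5824 -0.5184  0.6082] M [-0.165  -0.021  -0.0091]
32.0 [ 0.09   0.004  0.022  0.012 -1.001  0.09 ]
34.0 [ 0.182  0.004  0.053  0.012 -2.001  0.09 ]
```

Emit:
carry_out(
  deltas=[
    [0.4,0.09,0,0.03,0,-1,0],
    [0.4,0.09,0,0.03,0,-1,0],
  ],
)

```text
time: 6.95
position: [0.5551, -0.0356, 0.151]
tool_rot: [0.91, -0.391, -0.128, -0.055]
ft_force: [0.0, 0.5, 0.1]
grip_width: 0.0263
```

```bash
python3 st.py 34 36
```

```text
t 7.10 w 0.0257 tool ang 32.07 tilt 16.00 r 0.0718 x -0.0929 | F vise [-0.2296  0.3843 -0.4258] Ftan(cw) -0.10 [-0.0499 -0.0022 -0.2469] M [-0.2064  0.0183 -0.0117]
34.0 [ 0.091  0.005  0.022  0.011 -1.004  0.089]
36.0 [ 0.183  0.005  0.055  0.012 -2.004  0.089]
```

Emit:
carry_out(
  deltas=[
    [0.4,0.09,0,0.02,0,-1,0],
    [0.4,0.09,0,0.02,0,-1,0],
  ],
)

```text
time: 7.3
position: [0.5564, -0.037, 0.1499]
tool_rot: [0.908, -0.391, -0.136, -0.059]
ft_force: [0.4, -0.1, 0.6]
grip_width: 0.0259
```

```bash
python3 st.py 36 38
```

```text
t 7.45 w 0.0259 tool ang 33.95 tilt 16.99 r 0.0720 x -0.0929 | F vise [ 0.236  -0.0808  0.0471] Ftan(cw) 0.04 [-0.6097  0.5132  0.2186] M [-0.1956  0.0038  0.0016]
36.0 [ 0.094  0.004  0.033  0.011 -1.009  0.088]
38.0 [ 0.185  0.004  0.067  0.012 -2.009  0.088]
```

Emit:
carry_out(
  deltas=[
    [0.4,0.09,0,0.03,0,-1,0],
    [0.4,0.09,0,0.03,0,-1,0],
  ],
)

```text
time: 7.65
position: [0.5578, -0.0385, 0.1485]
tool_rot: [0.907, -0.39, -0.144, -0.062]
ft_force: [-0.3, 0.5, 0.9]
grip_width: 0.026
```

```bash
python3 st.py 38 40
```

```text
t 7.80 w 0.0260 tool ang 35.92 tilt 17.99 r 0.0720 x -0.0929 | F vise [-0.1414 -0.3611  0.6674] Ftan(cw) -0.10 [ 0.2106 -0.0493 -0.4587] M [-0.2164  0.0046 -0.0074]
38.0 [ 0.095  0.005  0.035  0.011 -1.005  0.087]
40.0 [ 0.185  0.005  0.071  0.012 -2.005  0.087]
```

Emit:
carry_out(
  deltas=[
    [0.4,0.09,0,0.03,0,-1,0],
    [0.4,0.09,0,0.03,0,-1,0],
  ],
)

```text
time: 8.0
position: [0.559, -0.0397, 0.1471]
tool_rot: [0.906, -0.39, -0.152, -0.066]
ft_force: [-0.1, 0.3, 0.5]
grip_width: 0.0263
```

```bash
python3 st.py 40 42
```

```text
t 8.15 w 0.0263 tool ang 37.81 tilt 19.00 r 0.0720 x -0.0929 | F vise [0.5156 0.0869 0.2913] Ftan(cw) -0.25 [-0.6879  0.011  -0.0648] M [-0.1965 -0.0292 -0.0127]
40.0 [ 0.099  0.006  0.039  0.013 -1.001  0.087]
42.0 [ 0.189  0.006  0.077  0.014 -2.001  0.087]
```

Emit:
carry_out(
  deltas=[
    [0.4,0.09,0,0.04,0,-1,0],
    [0.4,0.09,0,0.04,0,-1,0],
  ],
)

```text
time: 8.35
position: [0.5602, -0.041, 0.1454]
tool_rot: [0.905, -0.389, -0.16, -0.069]
ft_force: [0.2, 0.9, 0.4]
grip_width: 0.0262
```

```bash
python3 st.py 42 44;  python3 - <<'E'
from h import *
im,d,i=cam("wrist");cv2.imwrite("pics/w6.png",cv2.resize(im[150:350,200:440],(720,600))[:,:,::-1])
E
```

```text
t 8.50 w 0.0257 tool ang 39.77 tilt 20.00 r 0.0719 x -0.0928 | F vise [-0.252   0.4496  1.1409] Ftan(cw) -1.08 [-1.1086 -1.1552 -0.9623] M [-0.1424 -0.0371 -0.0112]
42.0 [ 0.103  0.007  0.035  0.016 -0.995  0.09 ]
44.0 [ 0.192  0.007  0.074  0.017 -1.995  0.09 ]
```

View pics/w6.png

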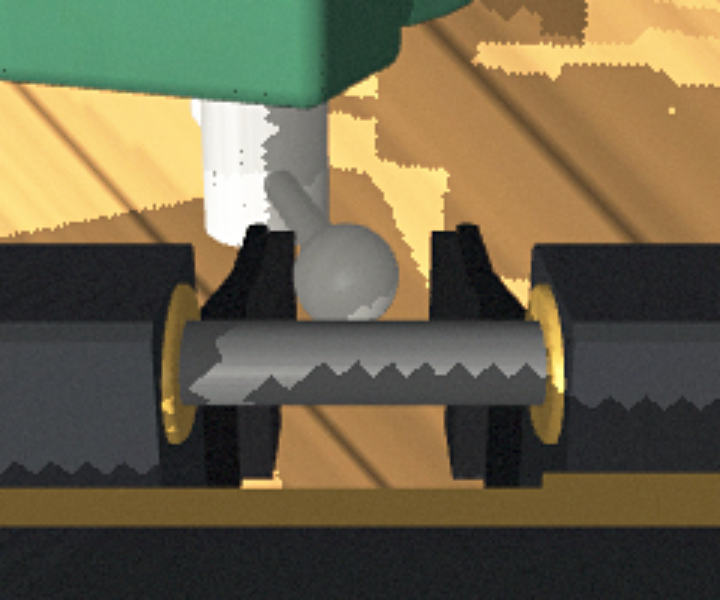

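The ball still sits on the left finger, and the force is starting to rise (about 1.1 N). I'll take smaller steps.

Emit:
carry_out(
  deltas=[
    [0.4,0.05,0,0.02,0,-0.5,0],
    [0.4,0.05,0,0.02,0,-0.5,0],
  ],
)

```text
time: 8.75
position: [0.5607, -0.0415, 0.1447]
tool_rot: [0.904, -0.389, -0.164, -0.071]
ft_force: [-1.1, 0.7, 0.2]
grip_width: 0.0259
```

```bash
python3 st.py 42
```

```text
t 8.90 w 0.0261 tool ang 40.73 tilt 20.51 r 0.0719 x -0.0929 | F vise [-0.0683  1.1127  1.4989] Ftan(cw) -1.82 [-1.9547 -2.1148 -1.3943] M [-0.0275 -0.0454 -0.0178]
42.0 [ 0.06   0.006  0.017  0.021 -0.487  0.095]
```

Emit:
carry_out(
  deltas=[
    [0.4,0.05,0,0.02,0,-0.5,0],
    [0.4,0.05,0,0.02,0,-0.5,0],
  ],
)

```text
time: 9.1
position: [0.5614, -0.0423, 0.1438]
tool_rot: [0.903, -0.389, -0.168, -0.072]
ft_force: [-0.6, 0.9, 1.5]
grip_width: 0.0261
```

```bash
python3 st.py 42
```

```text
t 9.25 w 0.0259 tool ang 41.88 tilt 21.01 r 0.0718 x -0.0929 | F vise [-0.7566  0.9286  1.4249] Ftan(cw) -1.64 [-1.9037 -1.3804 -1.6437] M [ 0.0238  0.0014 -0.0111]
42.0 [ 0.008  0.005 -0.004  0.021  0.007  0.092]
```

Emit:
carry_out(
  deltas=[
    [0.4,0.05,0,0.02,0,-0.5,0],
    [0.4,0.05,0,0.02,0,-0.5,0],
  ],
)

```text
time: 9.45
position: [0.5621, -0.043, 0.1428]
tool_rot: [0.902, -0.388, -0.172, -0.074]
ft_force: [-0.7, 1.4, 1.1]
grip_width: 0.0263
```

```bash
sed -i 's/avg(3)/avg(5)/' st.py; python3 st.py 44;  python3 - <<'E'
from h import *
im,d,i=cam("wrist");cv2.imwrite("pics/w7.png",cv2.resize(im[150:350,200:440],(720,600))[:,:,::-1])
E
```

```text
t 9.70 w 0.0264 tool ang 42.98 tilt 21.50 r 0.0719 x -0.0929 | F vise [0.1628 1.383  1.5619] Ftan(cw) -2.08 [-2.2231 -1.87   -2.8689 -1.5225 -1.8984] M [ 0.0864 -0.003  -0.0024]
44.0 [ 0.048  0.006  0.014  0.022 -0.5    0.097]
```

View pics/w7.png

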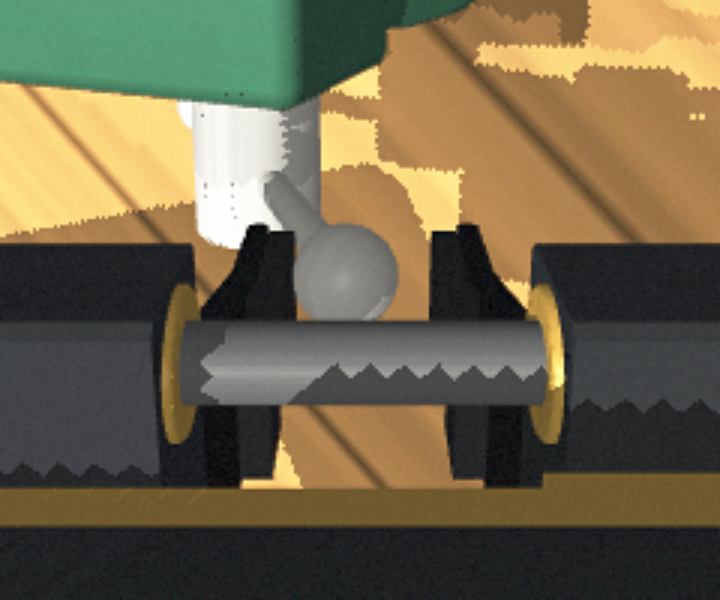

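```bash
cat > bf.py <<'E'
from h import *
from scipy.optimize import least_squares
im,d,i=cam("wrist"); o=get_obs(); P=cloud(d,i); V=w2v(P)
Rt=R.from_quat(o['tool_rot']).as_matrix(); bc=w2v(o['position']-Rt[:,2]*.005)
hsv=cv2.cvtColor(im,cv2.COLOR_RGB2HSV)
D=np.linalg.norm(V-bc,axis=-1); m=(D<.016)&(hsv[...,1]<60)&(hsv[...,2]>60)
k=V[m]; s=least_squares(lambda c:np.linalg.norm(k-c,axis=1)-.01,bc,loss='soft_l1',f_scale=.001); c=s.x
# tool-frame offset
Rv=VR().T@Rt
print(o['time'],"n",m.sum(),"ball",c,"ang %.2f r %.4f"%(np.rad2deg(np.arctan2(-c[1],c[2]-.095)),np.hypot(c[1],c[2]-.095)),"ball in tool mm",Rv.T@(c-w2v(o['position']))*1e3)
cv2.imwrite("pics/%s.png"%sys.argv[1],cv2.resize(im[150:350,200:440],(720,600))[:,:,::-1])
E
python3 bf.py w8; python3 - <<'E'
from h import *
im,d,i=cam("scene");cv2.imwrite("pics/s8.png",cv2.resize(im[120:270,200:380],(720,600),interpolation=cv2.INTER_CUBIC)[:,:,::-1])
E
```

```text
9.8 n 929 ball [-0.0908 -0.0471  0.1489] ang 41.11 r 0.0716 ball in tool mm [-2.238  -2.0289 -5.5406]
```

View pics/s8.png

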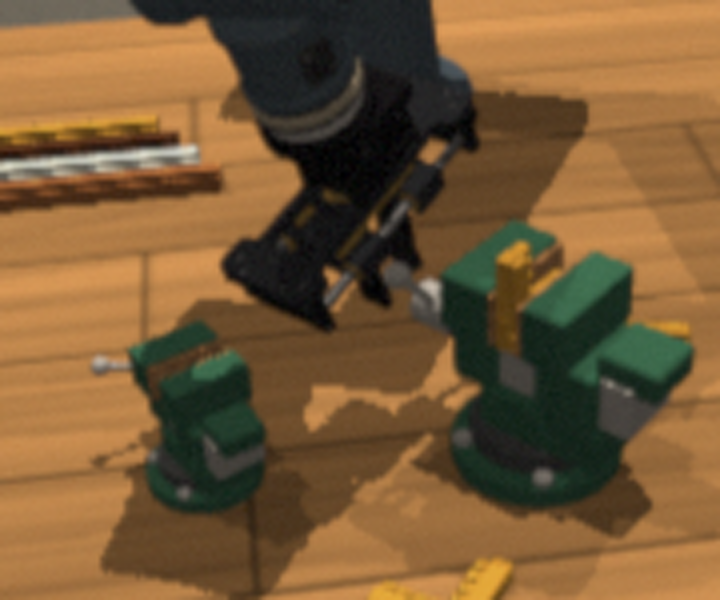

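Emit:
carry_out(
  deltas=[
    [0.4,0.05,0,0.015,0,-0.5,0],
    [0.4,0.05,0,0.015,0,-0.5,0],
  ],
)

```text
time: 10.05
position: [0.5628, -0.0438, 0.142]
tool_rot: [0.902, -0.388, -0.176, -0.076]
ft_force: [-0.9, 0.8, 1.9]
grip_width: 0.0258
```

```bash
python3 st.py 44; python3 bf.py w9
```

```text
t 10.30 w 0.0263 tool ang 44.06 tilt 22.00 r 0.0720 x -0.0929 | F vise [-0.3889  1.3059  2.0998] Ftan(cw) -2.40 [-2.8471 -1.5346 -2.8282 -2.5883 -2.1951] M [ 0.1369 -0.0171 -0.0038]
44.0 [-0.002  0.005 -0.002  0.022  0.004  0.094]
10.35 n 929 ball [-0.0909 -0.0481  0.1481] ang 42.17 r 0.0716 ball in tool mm [-2.2522 -1.9846 -5.5396]
```

```bash
python3 - <<'E'
from h import *
for _ in range(3):
    camera("top"); o=get_obs(); print(o['time'],o['joint_torque'],o['ft_force'],o['moment'])
E
```

```text
10.4 [ -0.5892 -46.0934 -14.4004   0.3212   0.6387  -0.0228] [-1.6795  0.2976  2.2995] [ 0.0739  0.1058 -0.0272]
10.45 [ -0.5876 -46.1056 -14.4056   0.3219   0.6381  -0.0228] [-0.6297  1.029   1.3816] [0.1258 0.1214 0.0038]
10.5 [ -0.587  -46.1153 -14.4108   0.322    0.6365  -0.0227] [-0.9991  0.7151  1.9295] [0.1033 0.0814 0.018 ]
```

Emit:
carry_out(
  deltas=[
    [0.4,0.04,0,0.015,0,-0.5,0],
    [0.4,0.07,0,0.03,0,-0.75,0],
    [0.4,0.07,0,0.03,0,-0.75,0],
  ],
)

```text
time: 10.8
position: [0.5637, -0.0448, 0.1407]
tool_rot: [0.9, -0.388, -0.181, -0.078]
ft_force: [-2.3, 1.5, 4.6]
grip_width: 0.0262
```

```bash
python3 st.py 44; python3 bf.py w10; python3 -c "
from h import *
print(get_obs()['joint_torque'])"
```

```text
t 11.05 w 0.0260 tool ang 45.64 tilt 22.74 r 0.0721 x -0.0929 | F vise [-0.0587  1.5219  2.8816] Ftan(cw) -3.12 [-3.6927 -2.7467 -3.4286 -3.1434 -2.6098] M [ 0.226  -0.0138  0.0098]
44.0 [-0.074  0.006 -0.029  0.023  0.744  0.096]
11.1 n 928 ball [-0.0909 -0.0495  0.1467] ang 43.75 r 0.0716 ball in tool mm [-2.3074 -1.9882 -5.4436]
[ -0.5744 -46.042  -14.3478   0.3248   0.5563  -0.0211]
```

Clockwise bite confirmed at about 3 N and rising steadily. Now I'm backing off and watching the force as it unloads.

Emit:
carry_out(
  deltas=[
    [0.4,-0.07,0,-0.03,0,0.75,0],
    [0.4,-0.07,0,-0.03,0,0.75,0],
  ],
)

```text
time: 11.3
position: [0.5626, -0.0435, 0.1422]
tool_rot: [0.902, -0.388, -0.175, -0.075]
ft_force: [-1.6, 1.0, 1.0]
grip_width: 0.0257
```

```bash
python3 st.py 44; python3 bf.py w11
```

```text
t 11.55 w 0.0263 tool ang 44.01 tilt 22.00 r 0.0720 x -0.0928 | F vise [-0.2881  1.2815  1.2539] Ftan(cw) -1.79 [-0.8915 -0.8462 -1.8507 -3.3243 -2.0514] M [0.0453 0.0002 0.0025]
44.0 [-0.     0.006 -0.002  0.025  0.002  0.093]
11.6 n 930 ball [-0.0908 -0.0481  0.148 ] ang 42.25 r 0.0716 ball in tool mm [-2.2398 -2.0114 -5.4585]
```

Emit:
carry_out(
  deltas=[
    [0.4,-0.09,0,-0.04,0,1,0],
    [0.4,-0.09,0,-0.04,0,1,0],
  ],
)

```text
time: 11.8
position: [0.5613, -0.0422, 0.1441]
tool_rot: [0.903, -0.388, -0.167, -0.072]
ft_force: [0.6, 0.7, 0.2]
grip_width: 0.026
```

```bash
python3 st.py 40 38 36 32 28 24 20; python3 bf.py w12
```

```text
t 12.05 w 0.0260 tool ang 41.89 tilt 21.02 r 0.0720 x -0.0929 | F vise [0.3648 1.0648 0.1672] Ftan(cw) -0.90 [-0.0179 -1.0016 -1.4229 -0.8567 -1.2224] M [-0.007  -0.0399  0.002 ]
40.0 [-0.086  0.005 -0.032  0.024  1.018  0.094]
38.0 [-0.178  0.005 -0.063  0.023  2.018  0.094]
36.0 [-0.271  0.005 -0.091  0.022  3.018  0.094]
32.0 [-0.46   0.004 -0.137  0.02   5.018  0.095]
28.0 [-0.652  0.004 -0.169  0.019  7.018  0.095]
24.0 [-0.845  0.004 -0.187  0.017  9.018  0.095]
20.0 [-1.039  0.003 -0.192  0.015 11.018  0.096]
12.1 n 926 ball [-0.0908 -0.0462  0.1497] ang 40.21 r 0.0716 ball in tool mm [-2.2185 -2.0561 -5.3993]
```

The ball springs back with the finger. Now I'm sweeping anticlockwise through the known slack.

Emit:
carry_out(
  deltas=[
    [0.4,-0.086,0,-0.032,0,1.02,0],
    [0.4,-0.178,0,-0.063,0,2.02,0],
    [0.4,-0.271,0,-0.091,0,3.02,0],
    [0.4,-0.46,0,-0.137,0,5.02,0],
    [0.4,-0.652,0,-0.169,0,7.02,0],
    [0.4,-0.845,0,-0.187,0,9.02,0],
    [0.4,-1.039,0,-0.192,0,11.02,0],
    [0.4,-1.039,0,-0.192,0,11.02,0],
  ],
)

```text
time: 12.9
position: [0.5455, -0.0252, 0.1588]
tool_rot: [0.915, -0.393, -0.079, -0.034]
ft_force: [-0.7, 0.3, -0.1]
grip_width: 0.0264
```

```bash
python3 st.py 18 16 14; python3 bf.py w13
```

```text
t 13.15 w 0.0260 tool ang 20.21 tilt 9.98 r 0.0723 x -0.0928 | F vise [-0.1812 -0.0095  0.1585] Ftan(cw) -0.05 [ 0.1979 -0.6186 -0.595   0.7904 -0.0038] M [-0.1343 -0.0133 -0.0179]
18.0 [-0.109  0.009 -0.004 -0.005  0.982  0.077]
16.0 [-0.205  0.009 -0.016 -0.006  1.982  0.077]
14.0 [-0.301  0.009 -0.025 -0.006  2.982  0.076]
13.2 n 931 ball [-0.0908 -0.0274  0.1612] ang 22.48 r 0.0717 ball in tool mm [ 2.2885 -2.1719 -4.2279]
```

View pics/w13.png

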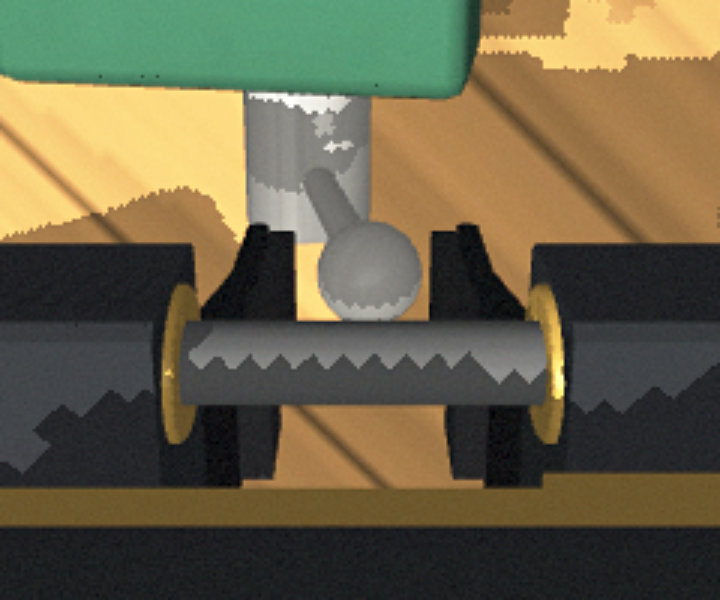

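The ball at (270,370) is now carried by the right finger. Known slack runs to about 15 degrees, so I'm going there and then in steps.

Emit:
carry_out(
  deltas=[
    [0.4,-0.109,0,-0.004,0,0.98,0],
    [0.4,-0.205,0,-0.016,0,1.98,0],
    [0.4,-0.3,0,-0.025,0,3,0],
    [0.4,-0.3,0,-0.025,0,3,0],
  ],
)

```text
time: 13.6
position: [0.5403, -0.02, 0.1599]
tool_rot: [0.917, -0.394, -0.056, -0.024]
ft_force: [-0.5, -0.2, 0.3]
grip_width: 0.026
```

```bash
python3 st.py 12 10; python3 bf.py w14
```

```text
t 13.85 w 0.0261 tool ang 13.62 tilt 7.00 r 0.0717 x -0.0929 | F vise [-0.1501 -0.098   0.2439] Ftan(cw) 0.04 [-0.2569 -0.5098  0.7271  0.2195  0.0093] M [-0.1049 -0.0171 -0.0193]
12.0 [-0.076  0.004 -0.022  0.001  1.002  0.096]
10.0 [-0.173  0.004 -0.029  0.     2.002  0.096]
13.9 n 932 ball [-0.0907 -0.0204  0.1637] ang 16.54 r 0.0717 ball in tool mm [ 3.1936 -2.1799 -4.6092]
```

Emit:
carry_out(
  deltas=[
    [0.4,-0.09,0,-0.01,0,1,0],
    [0.4,-0.09,0,-0.01,0,1,0],
  ],
)

```text
time: 14.1
position: [0.5391, -0.0189, 0.1602]
tool_rot: [0.917, -0.394, -0.048, -0.021]
ft_force: [1.0, -0.3, -0.7]
grip_width: 0.0259
```

```bash
python3 st.py 12 10 8; python3 bf.py w15
```

```text
t 14.35 w 0.0261 tool ang 11.90 tilt 5.99 r 0.0717 x -0.0929 | F vise [ 0.2131 -0.0205 -0.2829] Ftan(cw) 0.08 [-0.0216  0.3563  0.1768 -0.3245  0.205 ] M [-0.0972 -0.0084  0.0037]
12.0 [ 0.006  0.003 -0.012 -0.003 -0.005  0.096]
10.0 [-0.09   0.003 -0.021 -0.003  0.995  0.096]
8.0 [-0.187  0.003 -0.026 -0.004  1.995  0.096]
14.4 n 937 ball [-0.0907 -0.0188  0.1642] ang 15.21 r 0.0717 ball in tool mm [ 3.9311 -2.1786 -4.5202]
```

View pics/w15.png

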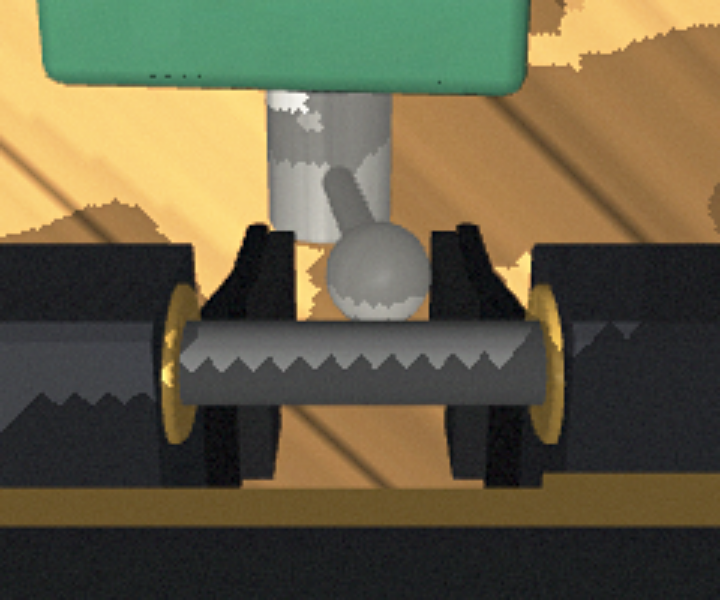

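The ball's right edge at column 430 now touches the right finger. I'm continuing in small steps.

Emit:
carry_out(
  deltas=[
    [0.4,-0.09,0,-0.02,0,1,0],
    [0.4,-0.09,0,-0.02,0,1,0],
  ],
)

```text
time: 14.6
position: [0.5376, -0.0172, 0.161]
tool_rot: [0.918, -0.395, -0.04, -0.017]
ft_force: [0.3, -0.3, -0.5]
grip_width: 0.026
```

```bash
python3 st.py 8; python3 bf.py w16
```

```text
t 14.85 w 0.0257 tool ang 9.99 tilt 5.00 r 0.0720 x -0.0929 | F vise [ 0.3013 -0.0877  0.1189] Ftan(cw) 0.07 [ 0.2672  0.5595 -0.3943 -0.6261  0.5224] M [-0.0819 -0.0145 -0.006 ]
8.0 [-0.096  0.003 -0.006 -0.003  0.995  0.095]
14.9 n 930 ball [-0.0907 -0.0165  0.1648] ang 13.30 r 0.0717 ball in tool mm [ 3.9099 -2.1932 -4.2674]
```

Emit:
carry_out(
  deltas=[
    [0.4,-0.09,0,-0.01,0,1,0],
    [0.4,-0.09,0,-0.01,0,1,0],
  ],
)

```text
time: 15.1
position: [0.5361, -0.0156, 0.1614]
tool_rot: [0.918, -0.395, -0.032, -0.014]
ft_force: [0.8, -1.4, -0.5]
grip_width: 0.0261
```

```bash
python3 st.py 8 6; python3 bf.py w17
```

```text
t 15.35 w 0.0259 tool ang 8.11 tilt 3.99 r 0.0721 x -0.0929 | F vise [ 0.1483  0.0569 -0.0899] Ftan(cw) -0.04 [-0.284   0.2209 -0.088   0.0023 -0.0694] M [-0.0838 -0.0307  0.0172]
8.0 [-0.006  0.003  0.002 -0.005 -0.005  0.098]
6.0 [-0.103  0.003 -0.003 -0.006  0.995  0.098]
15.4 n 932 ball [-0.0907 -0.0143  0.1652] ang 11.48 r 0.0716 ball in tool mm [ 4.0166 -2.2475 -4.2248]
```

Emit:
carry_out(
  deltas=[
    [0.4,-0.1,0,0,0,1,0],
    [0.4,-0.1,0,0,0,1,0],
  ],
)

```text
time: 15.6
position: [0.5343, -0.0138, 0.1615]
tool_rot: [0.918, -0.395, -0.024, -0.01]
ft_force: [-0.4, -0.4, 1.0]
grip_width: 0.0259
```

```bash
python3 st.py 4
```

```text
t 15.85 w 0.0265 tool ang 6.03 tilt 3.00 r 0.0719 x -0.0929 | F vise [-0.0328  0.0421  0.1341] Ftan(cw) -0.06 [ 0.5555  0.1222 -0.1512 -0.0972 -0.7092] M [-0.0991 -0.0019  0.0134]
4.0 [-0.098  0.002 -0.008 -0.007  0.996  0.098]
```

Emit:
carry_out(
  deltas=[
    [0.4,-0.1,0,0,0,1,0],
    [0.4,-0.1,0,0,0,1,0],
  ],
)

```text
time: 16.05
position: [0.5325, -0.012, 0.1617]
tool_rot: [0.919, -0.395, -0.016, -0.007]
ft_force: [-0.0, 0.7, 0.6]
grip_width: 0.026
```

```bash
python3 st.py 4 2
```

```text
t 16.30 w 0.0258 tool ang 3.96 tilt 1.99 r 0.0718 x -0.0929 | F vise [-0.2511  0.2085 -0.1915] Ftan(cw) -0.19 [-0.4346 -0.0781  0.7306 -1.2466  0.055 ] M [-0.0742  0.019  -0.0182]
4.0 [ 0.002  0.002 -0.008 -0.008 -0.005  0.098]
2.0 [-0.095  0.002 -0.009 -0.009  0.995  0.098]
```

Emit:
carry_out(
  deltas=[
    [0.4,-0.1,0,0,0,1,0],
    [0.4,-0.1,0,0,0,1,0],
  ],
)

```text
time: 16.5
position: [0.5308, -0.0102, 0.1617]
tool_rot: [0.919, -0.395, -0.008, -0.003]
ft_force: [0.3, -0.9, 0.3]
grip_width: 0.0265
```

```bash
python3 st.py 2 0;python3 bf.py w18
```

```text
t 16.75 w 0.0264 tool ang 1.90 tilt 0.99 r 0.0718 x -0.0930 | F vise [ 0.3553 -0.1117  0.1706] Ftan(cw) 0.11 [-0.3183  0.2767  0.2511  0.1502  0.1699] M [-0.0496  0.0014 -0.0118]
2.0 [ 0.005  0.001 -0.01  -0.008 -0.006  0.1  ]
0.0 [-0.092  0.001 -0.01  -0.009  0.994  0.1  ]
16.8 n 937 ball [-0.0907 -0.0064  0.1664] ang 5.13 r 0.0717 ball in tool mm [ 3.8044 -2.2898 -4.8049]
```

Emit:
carry_out(
  deltas=[
    [0.4,-0.1,0,-0.01,0,1,0],
    [0.4,-0.1,0,-0.01,0,1,0],
  ],
)

```text
time: 17.0
position: [0.5291, -0.0083, 0.162]
tool_rot: [0.919, -0.395, 0.0, 0.0]
ft_force: [-0.3, -1.3, 0.6]
grip_width: 0.0264
```

```bash
python3 st.py -2
```

```text
t 17.25 w 0.0261 tool ang -0.15 tilt -0.01 r 0.0720 x -0.0930 | F vise [-0.2746 -0.1465 -0.1232] Ftan(cw) 0.15 [ 0.0662  0.1857  0.614  -0.144   0.0092] M [-0.0363 -0.005  -0.0019]
-2.0 [-0.089  0.002  0.002 -0.014  0.992  0.095]
```

Emit:
carry_out(
  deltas=[
    [0.4,-0.1,0,-0.01,0,1,0],
    [0.4,-0.1,0,-0.01,0,1,0],
  ],
)

```text
time: 17.45
position: [0.5273, -0.0065, 0.1622]
tool_rot: [0.919, -0.395, 0.008, 0.004]
ft_force: [0.5, -0.4, -0.0]
grip_width: 0.0259
```

```bash
python3 st.py -4
```

```text
t 17.70 w 0.0261 tool ang -2.20 tilt -1.01 r 0.0723 x -0.0930 | F vise [0.2236 0.384  0.1214] Ftan(cw) -0.38 [-0.7209 -0.3    -0.0284 -0.258  -0.5879] M [-0.0321  0.0076  0.0081]
-4.0 [-0.087  0.001  0.016 -0.014  0.994  0.096]
```

Emit:
carry_out(
  deltas=[
    [0.4,-0.09,0,0.01,0,1,0],
    [0.4,-0.09,0,0.01,0,1,0],
  ],
)

```text
time: 17.9
position: [0.5258, -0.0049, 0.1619]
tool_rot: [0.919, -0.395, 0.016, 0.007]
ft_force: [1.0, -0.1, 0.1]
grip_width: 0.0264
```

```bash
python3 st.py -6
```

```text
t 18.15 w 0.0264 tool ang -4.06 tilt -2.01 r 0.0721 x -0.0930 | F vise [-0.1362  0.1161 -0.1775] Ftan(cw) -0.13 [ 0.6547 -0.9762  0.8326 -0.752  -0.4008] M [-0.0203  0.0088  0.0191]
-6.0 [-0.094  0.001  0.01  -0.015  0.993  0.095]
```

Emit:
carry_out(
  deltas=[
    [0.4,-0.07,0,0.01,0,0.75,0],
    [0.4,-0.07,0,0.01,0,0.75,0],
  ],
)

```text
time: 18.35
position: [0.5248, -0.0038, 0.1616]
tool_rot: [0.918, -0.395, 0.022, 0.01]
ft_force: [0.0, -0.3, 0.3]
grip_width: 0.0264
```

```bash
python3 st.py -6; python3 bf.py w19
```

```text
t 18.60 w 0.0261 tool ang -5.44 tilt -2.76 r 0.0719 x -0.0930 | F vise [ 0.2883 -0.0593 -0.0808] Ftan(cw) 0.05 [ 0.6437  0.4224 -0.0589 -0.5663 -0.1839] M [-0.0157  0.0157 -0.0429]
-6.0 [-0.027  0.001 -0.001 -0.014  0.245  0.095]
18.65 n 943 ball [-0.0906  0.0026  0.1667] ang -2.12 r 0.0717 ball in tool mm [ 4.0563 -2.3423 -4.8593]
```

Emit:
carry_out(
  deltas=[
    [0.4,-0.07,0,0.01,0,0.75,0],
    [0.4,-0.07,0,0.01,0,0.75,0],
  ],
)

```text
time: 18.85
position: [0.5236, -0.0025, 0.1613]
tool_rot: [0.918, -0.395, 0.028, 0.012]
ft_force: [0.4, -0.5, 0.3]
grip_width: 0.026
```

```bash
python3 st.py -8
```

```text
t 19.10 w 0.0263 tool ang -6.92 tilt -3.50 r 0.0718 x -0.0930 | F vise [-0.0703 -0.3771  0.1847] Ftan(cw) 0.40 [ 0.5385 -0.0586  0.4845  0.3125  0.7059] M [-0.0209  0.0021  0.0023]
-8.0 [-0.053  0.    -0.004 -0.011  0.499  0.094]
```

Emit:
carry_out(
  deltas=[
    [0.4,-0.07,0,0.01,0,0.75,0],
    [0.4,-0.07,0,0.01,0,0.75,0],
  ],
)

```text
time: 19.3
position: [0.5224, -0.0013, 0.1609]
tool_rot: [0.918, -0.395, 0.034, 0.015]
ft_force: [-0.6, -0.2, 0.2]
grip_width: 0.0259
```

```bash
python3 st.py -8; python3 bf.py w20
```

```text
t 19.55 w 0.0259 tool ang -8.39 tilt -4.25 r 0.0717 x -0.0930 | F vise [ 0.3378 -0.7119  0.5344] Ftan(cw) 0.78 [ 0.501   1.1476  1.6004  0.9069 -0.2448] M [-0.0188 -0.0161  0.008 ]
-8.0 [ 0.018  0.    -0.014 -0.015 -0.254  0.093]
19.6 n 941 ball [-0.0906  0.0064  0.1664] ang -5.10 r 0.0717 ball in tool mm [ 3.9823 -2.3531 -5.2168]
```

Emit:
carry_out(
  deltas=[
    [0.4,-0.05,0,0,0,0.5,0],
    [0.4,-0.05,0,0,0,0.5,0],
  ],
)

```text
time: 19.8
position: [0.5218, -0.0005, 0.1609]
tool_rot: [0.918, -0.395, 0.038, 0.016]
ft_force: [0.4, -0.2, 0.9]
grip_width: 0.0264
```

```bash
python3 st.py -10
```

```text
t 20.05 w 0.0264 tool ang -9.26 tilt -4.77 r 0.0718 x -0.0929 | F vise [-0.0052 -0.2048 -0.4008] Ftan(cw) 0.14 [ 0.7141  0.1653 -0.0146  0.019  -0.1958] M [-0.0715 -0.0226  0.0029]
-10.0 [-0.037  0.003 -0.004 -0.024  0.232  0.091]
```

Emit:
carry_out(
  deltas=[
    [0.4,-0.05,0,0,0,0.5,0],
    [0.4,-0.05,0,0,0,0.5,0],
  ],
)

```text
time: 20.25
position: [0.521, 0.0004, 0.1608]
tool_rot: [0.918, -0.395, 0.042, 0.018]
ft_force: [0.3, -0.5, 0.1]
grip_width: 0.0265
```

```bash
python3 st.py -10
```

```text
t 20.50 w 0.0263 tool ang -10.32 tilt -5.27 r 0.0719 x -0.0929 | F vise [ 0.0573 -0.154   0.1587] Ftan(cw) 0.18 [ 0.4114  0.2444 -0.1129  0.9077 -0.5508] M [-0.0734 -0.0369  0.0159]
-10.0 [ 0.015  0.002 -0.004 -0.022 -0.267  0.096]
```

Emit:
carry_out(
  deltas=[
    [0.4,-0.05,0,0,0,0.5,0],
    [0.4,-0.05,0,0,0,0.5,0],
  ],
)

```text
time: 20.7
position: [0.5201, 0.0013, 0.1607]
tool_rot: [0.917, -0.395, 0.047, 0.02]
ft_force: [0.4, -0.8, 0.3]
grip_width: 0.0262
```

```bash
python3 st.py -12
```

```text
t 20.95 w 0.0260 tool ang -11.31 tilt -5.77 r 0.0721 x -0.0929 | F vise [ 0.2013 -0.7325  0.1794] Ftan(cw) 0.75 [0.6273 1.0284 0.9768 0.962  0.1727] M [-0.0962 -0.0179 -0.0084]
-12.0 [-0.033  0.003  0.006 -0.027  0.23   0.092]
```

Emit:
carry_out(
  deltas=[
    [0.4,-0.05,0,0,0,0.5,0],
    [0.4,-0.05,0,0,0,0.5,0],
  ],
)

```text
time: 21.15
position: [0.5193, 0.0022, 0.1606]
tool_rot: [0.917, -0.394, 0.051, 0.022]
ft_force: [1.4, -0.3, 1.2]
grip_width: 0.0264
```

```bash
python3 st.py -12; python3 bf.py w21
```

```text
t 21.40 w 0.0264 tool ang -12.31 tilt -6.27 r 0.0722 x -0.0929 | F vise [ 0.1266 -1.3014  0.4847] Ftan(cw) 1.37 [1.2806 0.9402 2.1011 1.1505 1.4018] M [-0.173   0.0051 -0.0145]
-12.0 [ 0.015  0.004  0.006 -0.03  -0.273  0.094]
21.45 n 929 ball [-0.0906  0.0111  0.1659] ang -8.93 r 0.0717 ball in tool mm [ 4.2137 -2.2949 -4.8615]
```

Emit:
carry_out(
  deltas=[
    [0.4,-0.05,0,0,0,0.5,0],
    [0.4,-0.05,0,0,0,0.5,0],
  ],
)

```text
time: 21.65
position: [0.5185, 0.0031, 0.1604]
tool_rot: [0.917, -0.394, 0.055, 0.023]
ft_force: [1.5, -1.3, 0.8]
grip_width: 0.026
```

```bash
python3 st.py -14
```

```text
t 21.90 w 0.0261 tool ang -13.34 tilt -6.77 r 0.0723 x -0.0929 | F vise [ 0.1287 -1.6258  0.3963] Ftan(cw) 1.67 [0.9688 2.5688 1.3405 1.9989 1.49  ] M [-0.2026 -0.0136 -0.0119]
-14.0 [-0.031  0.003  0.018 -0.029  0.229  0.092]
```

Emit:
carry_out(
  deltas=[
    [0.4,-0.05,0,0,0,0.5,0],
    [0.4,-0.05,0,0,0,0.5,0],
  ],
)

```text
time: 22.1
position: [0.5176, 0.004, 0.1603]
tool_rot: [0.917, -0.394, 0.059, 0.025]
ft_force: [2.2, -1.1, 0.1]
grip_width: 0.0261
```

```bash
python3 st.py -14
```

```text
t 22.35 w 0.0261 tool ang -14.34 tilt -7.27 r 0.0725 x -0.0929 | F vise [-0.1065 -1.5421  0.215 ] Ftan(cw) 1.55 [0.5783 2.2045 1.5483 2.311  1.0943] M [-0.2552 -0.0463  0.0057]
-14.0 [ 0.019  0.004  0.018 -0.033 -0.273  0.093]
```

Emit:
carry_out(
  deltas=[
    [0.4,-0.05,0,0.03,0,0.5,0],
    [0.4,-0.08,0,0.03,0,0.8,0],
    [0.4,-0.08,0,0.03,0,0.8,0],
  ],
)

```text
time: 22.65
position: [0.5165, 0.0054, 0.1594]
tool_rot: [0.916, -0.394, 0.065, 0.028]
ft_force: [1.9, -2.1, 1.3]
grip_width: 0.0259
```

```bash
python3 st.py -16; python3 bf.py w22
```

```text
t 22.90 w 0.0263 tool ang -15.95 tilt -8.09 r 0.0721 x -0.0928 | F vise [ 0.229  -2.2428  1.2415] Ftan(cw) 2.50 [2.5109 2.1472 2.7519 2.7431 2.3347] M [-0.386  -0.0353 -0.0037]
-16.0 [-0.002  0.008  0.004 -0.048 -0.089  0.088]
22.95 n 921 ball [-0.0906  0.0155  0.1651] ang -12.48 r 0.0718 ball in tool mm [ 4.353  -2.2343 -5.1629]
```

View pics/w22.png

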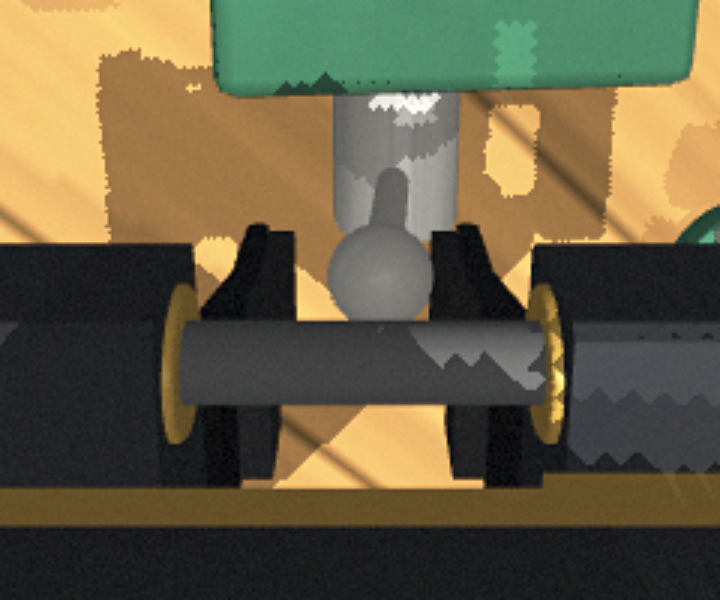

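Emit:
carry_out(
  deltas=[
    [0.4,-0.05,0,0.01,0,0.5,0],
    [0.4,-0.06,0,0.015,0,0.6,0],
    [0.4,-0.06,0,0.015,0,0.6,0],
  ],
)

```text
time: 23.25
position: [0.5155, 0.0063, 0.1588]
tool_rot: [0.916, -0.394, 0.07, 0.03]
ft_force: [1.7, -1.1, 1.9]
grip_width: 0.0261
```

```bash
python3 st.py -16; python3 bf.py w23
```

```text
t 23.50 w 0.0259 tool ang -17.21 tilt -8.68 r 0.0719 x -0.0929 | F vise [ 0.2644 -2.527   2.9467] Ftan(cw) 3.29 [3.6818 2.7164 3.3808 3.0268 3.6232] M [-0.4973 -0.064  -0.0024]
-16.0 [ 0.057  0.006 -0.011 -0.041 -0.682  0.09 ]
23.55 n 923 ball [-0.0906  0.0171  0.1647] ang -13.76 r 0.0718 ball in tool mm [ 4.3212 -2.2588 -5.4021]
```

Both bites were felt at about 3.2 N: tool angle 45.6 clockwise and -17.2 anticlockwise. The middle is about 14.3 degrees, or 15.0 as the camera sees it. Now I'm easing off and bringing the ball back slowly.

```bash
python3 st.py -15 -12 -9 -6 -3 0 3 6
```

```text
t 23.80 w 0.0262 tool ang -17.25 tilt -8.68 r 0.0719 x -0.0929 | F vise [ 0.4163 -2.2795  2.5881] Ftan(cw) 2.94 [3.6827 3.2142 2.5638 2.7296 2.5322] M [-0.5012 -0.0842 -0.0075]
-15.0 [ 0.107  0.004 -0.02  -0.04  -1.18   0.088]
-12.0 [ 0.252  0.005 -0.033 -0.039 -2.68   0.088]
-9.0 [ 0.398  0.005 -0.038 -0.038 -4.18   0.089]
-6.0 [ 0.543  0.005 -0.035 -0.036 -5.68   0.089]
-3.0 [ 0.689  0.005 -0.025 -0.035 -7.18   0.09 ]
0.0 [ 0.833  0.006 -0.007 -0.034 -8.68   0.09 ]
3.0 [  0.976   0.006   0.019  -0.033 -10.18    0.091]
6.0 [  1.118   0.006   0.053  -0.032 -11.68    0.091]
```

Emit:
carry_out(
  deltas=[
    [0.4,0.05,0,-0.01,0,-0.6,0],
    [0.4,0.107,0,-0.02,0,-1.2,0],
    [0.4,0.18,0,-0.027,0,-1.9,0],
    [0.4,0.252,0,-0.033,0,-2.7,0],
    [0.4,0.398,0,-0.038,0,-4.2,0],
    [0.4,0.543,0,-0.035,0,-5.7,0],
    [0.4,0.689,0,-0.025,0,-7.2,0],
    [0.4,0.833,0,-0.007,0,-8.7,0],
  ],
)

```text
time: 24.6
position: [0.5281, -0.0082, 0.1614]
tool_rot: [0.919, -0.395, -0.003, -0.001]
ft_force: [-0.4, 0.9, 0.5]
grip_width: 0.0263
```

```bash
python3 bf.py w24; python3 st.py 3 6 9 12 14 15.5 16.8
```

```text
24.65 n 957 ball [-0.0907  0.0036  0.1666] ang -2.86 r 0.0717 ball in tool mm [-4.1443 -2.6442 -5.0389]
t 24.90 w 0.0259 tool ang -0.39 tilt 0.11 r 0.0715 x -0.0934 | F vise [ 0.2951 -0.0381 -0.1706] Ftan(cw) 0.04 [ 0.046  -0.1894 -0.0258 -0.1143  0.468 ] M [-0.0408 -0.0153 -0.0178]
3.0 [ 0.165 -0.017 -0.015  0.032 -1.395  0.1  ]
6.0 [ 0.31  -0.016 -0.003  0.034 -2.895  0.1  ]
9.0 [ 0.455 -0.016  0.016  0.035 -4.395  0.099]
12.0 [ 0.598 -0.016  0.042  0.036 -5.895  0.099]
14.0 [ 0.692 -0.016  0.064  0.037 -6.895  0.099]
15.5 [ 0.763 -0.016  0.083  0.038 -7.645  0.098]
16.8 [ 0.823 -0.016  0.101  0.038 -8.295  0.098]
```

Emit:
carry_out(
  deltas=[
    [0.4,0.08,-0.01,-0.01,0,-0.7,0],
    [0.4,0.165,-0.02,-0.015,0,-1.4,0],
    [0.4,0.31,-0.02,-0.003,0,-2.9,0],
    [0.4,0.455,-0.02,0.016,0,-4.4,0],
    [0.4,0.53,-0.02,0.03,0,-5.2,0],
    [0.4,0.598,-0.02,0.042,0,-5.9,0],
    [0.4,0.65,-0.02,0.055,0,-6.4,0],
    [0.4,0.692,-0.02,0.064,0,-6.9,0],
  ],
)

```text
time: 25.7
position: [0.5417, -0.0207, 0.1603]
tool_rot: [0.917, -0.394, -0.056, -0.024]
ft_force: [-0.7, 0.8, -0.3]
grip_width: 0.0262
```

```bash
python3 bf.py w25; python3 st.py 14 15.5 16.8 14.4
```

```text
25.75 n 918 ball [-0.0907 -0.0155  0.165 ] ang 12.47 r 0.0717 ball in tool mm [-2.6594 -1.6581 -4.3863]
t 26.00 w 0.0263 tool ang 14.25 tilt 6.91 r 0.0725 x -0.0924 | F vise [ 0.2279 -0.045   0.0246] Ftan(cw) 0.04 [-0.7685  0.176  -0.1173  1.1303 -0.2326] M [-0.0914 -0.0069  0.0237]
14.0 [-0.015  0.023  0.019  0.001 -0.085  0.11 ]
15.5 [ 0.057  0.024  0.03   0.001 -0.835  0.11 ]
16.8 [ 0.119  0.024  0.04   0.002 -1.485  0.11 ]
14.4 [ 0.004  0.023  0.022  0.001 -0.285  0.11 ]
```

Emit:
carry_out(
  deltas=[
    [0.4,0.05,0,0.02,0,-0.7,0],
    [0.4,0.09,0,0.03,0,-1.1,0],
    [0.4,0.12,0,0.04,0,-1.5,0],
    [0.4,0.12,0,0.04,0,-1.5,0],
    [0.4,0.12,0,0.04,0,-1.5,0],
  ],
)

```text
time: 26.5
position: [0.5438, -0.023, 0.1589]
tool_rot: [0.916, -0.394, -0.067, -0.029]
ft_force: [-0.3, -0.6, 0.4]
grip_width: 0.0262
```

```bash
python3 st.py 14.4 ; python3 bf.py w26
```

```text
t 26.75 w 0.0260 tool ang 16.85 tilt 8.42 r 0.0720 x -0.0924 | F vise [ 0.1671 -0.4398 -0.056 ] Ftan(cw) 0.44 [0.5496 0.2222 0.3458 0.8211 0.247 ] M [-0.1194 -0.0164 -0.0168]
14.4 [-0.118  0.023 -0.014 -0.002  1.218  0.1  ]
26.8 n 917 ball [-0.0908 -0.0189  0.1641] ang 15.27 r 0.0716 ball in tool mm [-1.9143 -1.6055 -4.8445]
```

The ball is at 15.3 degrees against a target of 15.0. I'm centring the fingers off it, opening them a little and checking before I lift.

Emit:
carry_out(
  deltas=[
    [0.4,-0.06,0,0,0,0,0],
    [0.4,-0.11,0,0,0,0,0],
    [0.3,-0.11,0,0,0,0,0],
    [0.3,-0.11,0,0,0,0,0],
    [0.3,-0.11,0,0,0,0,0],
  ],
)

```text
time: 27.3
position: [0.5419, -0.0209, 0.1594]
tool_rot: [0.916, -0.394, -0.067, -0.029]
ft_force: [-0.0, -0.3, -0.3]
grip_width: 0.0302
```

```bash
python3 st.py 14.4 ; python3 bf.py w27
```

```text
t 27.55 w 0.0302 tool ang 14.63 tilt 8.43 r 0.0717 x -0.0924 | F vise [-0.0263 -0.081  -0.0061] Ftan(cw) 0.08 [-0.311   0.2894  0.3729 -0.0133  0.0617] M [-0.1268  0.0089  0.0086]
14.4 [-0.006  0.024 -0.014 -0.002  1.229  0.098]
27.6 n 913 ball [-0.0907 -0.0188  0.1641] ang 15.24 r 0.0717 ball in tool mm [ 0.7419 -1.6807 -4.8963]
```

View pics/w27.png

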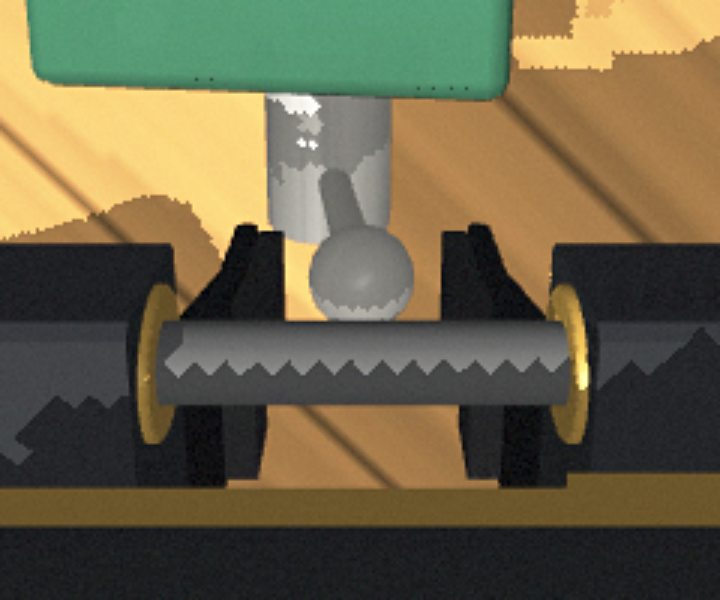

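Ball centred between the open fingers, still at 15.2 degrees, with no force on the tool. Lifting off.

Emit:
carry_out(
  deltas=[
    [0.3,0,0,-0.4,0,0,0],
    [0.3,0,0,-1,0,0,0],
    [0.3,0,0,-2,0,0,0],
    [0.3,0,0,-3.5,0,0,0],
    [0.3,0,0,-5,0,0,0],
    [0.3,0,0,-5,0,0,0],
    [0.3,0,0,-5,0,0,0],
  ],
)

```text
time: 28.3
position: [0.555, -0.0346, 0.2845]
tool_rot: [0.916, -0.394, -0.066, -0.029]
ft_force: [-0.6, -0.1, -1.3]
grip_width: 0.0302
```

```bash
python3 - <<'E'
from h import *
from scipy.optimize import least_squares
for q in range(2):
    im,d,i=cam("wrist"); P=cloud(d,i); V=w2v(P).reshape(-1,3)
    m=(V[:,2]>.158)&(V[:,2]<.19)&(V[:,0]<-.065)&(V[:,0]>-.12)&(abs(V[:,1])<.06); k=V[m]
    s=least_squares(lambda c:np.linalg.norm(k-c,axis=1)-.01,k.mean(0)-[0,0,.006],loss='soft_l1',f_scale=.001); c=s.x
    o=get_obs(); print(o['time'],o['position'],m.sum(),c,np.rad2deg(np.arctan2(-c[1],c[2]-.095)),np.hypot(c[1],c[2]-.095))
j=V[(abs(V[:,2]-.165)<.004)&(V[:,0]>-.07)&(V[:,0]<-.02)&(abs(V[:,1])<.08)]
print(cv2.minAreaRect(j[:,:2].astype(np.float32)))
cv2.imwrite("pics/w28.png",im[:,:,::-1])
E
```

```text
28.35 [ 0.554  -0.0342  0.2832] 328 [-0.0907 -0.019   0.1642] 15.374233887671737 0.0717351650357918
28.4 [ 0.5535 -0.034   0.2823] 330 [-0.0906 -0.0189  0.1642] 15.30817875840502 0.0717273002300719
((-0.03834807127714157, -0.00031496956944465637), (0.03620480000972748, 0.08921773731708527), 0.1971922069787979)
```

View pics/w28.png

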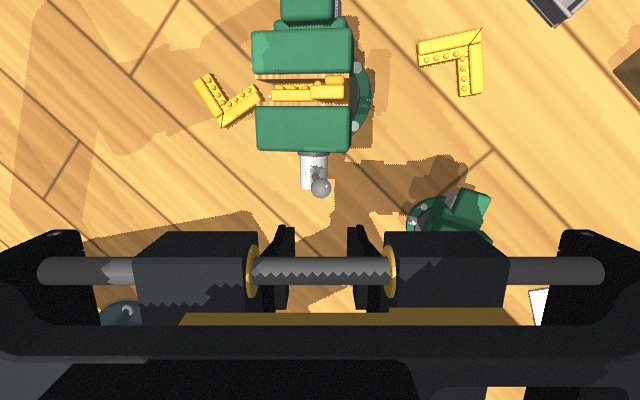

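The arm is clear and the bar rests at 15.3 degrees, with the corner and jaw unchanged. Handing in.

```bash
python3 -c "
from rig import *
print(hand_in()); print(get_obs()['time'])"
```

```text
the job is handed in; nothing more can be done
None
the job is handed in; nothing more can be done
```

I rocked the bar of the larger green vise clockwise to its bite, then anticlockwise to its bite, and left it mid-slack with the gripper lifted clear. The job was handed in at about 28 s of the 61 s allowed, and no verdict was reported.

- **Bites:** I pushed the upper ball with one finger at a time and never gripped it. I stopped at about 3.1 N clockwise (tool angle 45.6°) and about 3.3 N anticlockwise (tool angle -17.2°). Both are well above the 1.4 N needed and far below the 12.5 N limit.
- **Middle:** The camera put the ball at 43.8° and -13.8° at the two bites, so the middle is about 15.0°. After I lifted clear, it measured 15.3–15.4°, well inside the 5° tolerance. Pairing the bites at other force levels put the middle within about 0.7° of the same place.
- **Surroundings:** The jaw measured as at the start, within the roughly 1 mm the camera can resolve. By eye in the last picture, the vise corner, the other corner samples and the small look-alike vise were where they had been. I did not measure them or check the mitre square and mallet at the end, but the arm stayed well clear of both.
- **One disagreement:** The bite felt softer than described, at about 0.4 N per degree instead of 2.4. The ball therefore travelled about 57° between the two 3 N points, more than the 41° maximum slack plus the stated give. The arm's base-joint torque, checked during the clockwise bite, agreed with the force reading. The give looked the same on both sides, so the middle should still be right.

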